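# Fuse the branch, then plug in its relay

### The arm

A 6-joint arm with a two-finger parallel gripper is mounted at the origin on the work surface. World frame = base frame: x ahead of the robot, y to its left, z up, the work surface at z = 0. Lengths are in m, angles in rad, forces in N, time in s.
With the tool pointing down it reaches from about 0.25 to 0.775 m from the base axis. Payload 4 kg.
Tool frame: the origin (TCP) lies on the centre line of the jaws, within the pads' length; the fingertips stand 22 mm ahead of it and the grasp point (between the pads) lies 3 mm ahead of it; y points along the fingers, x is the direction in which the jaws open and shut, and the axes are right-handed (so a half turn about y gives the same grasp; the last joint's range is limited). The gripper opens to 94 mm and grips with 3 to 60 N. Pads are 16 mm wide; open, the fingers measure 119 mm over their backs; the gripper's body (75 mm by 177 mm) begins 78 mm behind the grasp point.
Start: joints at [-1.259, 0.087, 1.371, -0, 1.684, -0.103], TCP at [0.222, -0.503, 0.228] pointing down, gripper open.
Joint ranges: [-3.1, 3.1], [-0.76, 2.03], [0.27, 2.55], [-1.08, 4.22], [0.17, 2.65], [-2.57, 2.57]. Speed limits (rad/s): [2.79, 2.79, 3.14, 3.14, 3.14, 3.14].

### API

Orientations are given as [roll, pitch, yaw] about the fixed x, y, z axes, in that order (R = Rz(yaw) Ry(pitch) Rx(roll)).
In Python, from bench import arm gives the robot as it stands.
- The arm moves only by the tool apply_moves, never from a script. Its arguments are lists of equal length, an entry for each row: "travel": the shift along the tool's x, y, z in m, a list of three; "twist": the turn about the tool's y in rad. A call has 1 to 10 rows; each row shifts and turns the pose as measured when the row begins, along the tool's axes as they then stand; what a row does not reach is not made up. A row lasts 1/10 s, in which the tool goes at most 50 mm and 8.59 degrees, less where a joint would pass 70% of its speed; a pose out of reach is approached as far as the arm can. A call with a gripper value outside its range is refused whole. "hand" is the closure, from 0 (fully open) to 1 (shut), set as the call begins (left out, the last holds). The fingers move at their own pace and stop on an object; the grip force is fixed at half the most. Time passes only in rows, so rows that do not move let the fingers close. It gives the time, the measured TCP pose, the force and the opening at its end, in the units of the state.
- arm.read_state(): the state, without advancing time (a new reading comes with each control period).
- arm.snapshot(name): name is "scene" or "top"; returns (picture, depth): 480x640x3 uint8, red, green, blue; 480x640 float32, m along the optical axis (not along the pixel's ray), 0 where there is no reading.
- arm.camera_info(name): a dict with "mtx" (3x3 intrinsics, pixels), "view" (4x4, takes a point from world to camera coordinates). Camera axes: x right, y up, looking along -z (the intrinsics and any distortion apply to the point x, -y, -z); pixel columns grow to the right and rows downward; lengths in m; the calibration is good to about 2 mm. A picture is of the moment at which its call begins. camera_info takes no time and is no camera call.
- arm.close_job(): hands the job in, once; it reports no verdict.
The state is a dict: "time": time; "joints": joint angles; "qd": joint speeds; "joint_torque": joint torques, N m; "tool_pos": TCP position; "tool_rot": TCP orientation; "ft_force": force on the tool from outside, world axes, zero at the start; "moment": the same for the moment, N m; "grip_width": finger opening in m.
Only numpy, scipy, OpenCV 4.12 (cv2) and the standard library are available. Lean on these libraries where they do the work, as an engineer would, in place of code of your own. Each camera call takes 0.05 s, during which the arm holds its last target.

### The job

Put the detector branch back in service on the sloping distribution desk: press the loose cartridge fuse squarely down into the empty pair of spring clips until both brass end caps have snapped in and it sits on the floor of the clips, and only then plug the white relay fully home into its socket beside them, its blue side uphill towards the blue mark on the socket rim. Do not drop either part, leave both in place and released, and leave the other things on the bench where they are.

Things in the scene. Friction and masses are not known exactly. Their poses are not given: they have to be found in the camera images.
- fuse_center (a point): Centre of the loose cartridge fuse: 140 mm long, own y along its length; cream barrel 25 mm thick with two thin red bands, brass cap 27 mm in diameter and 24 mm long on each end. About 0.15 kg. Lies on its side on the blue mat, axis 13.5 mm above the bench; same either way round. Grip the barrel across its middle.
- relay_center (a point): Centre (half-way up) of the loose relay, 80 mm tall, own z from foot to top. White body 52 mm (own x) by 40 mm (own y), 62 mm tall; below it a black foot, the plug, 38 mm (x) by 30 mm (y), 18 mm long. About 0.2 kg. Stands upright on its foot on the blue mat, this point 40 mm above the bench. Own +x face has a blue stripe; blue test lever on top beside it.
- relay_mark (a point): Middle of the relay's blue-striped face: 26 mm along the relay's own +x from its centre.
- clip_seat (a point): Where the fuse's centre must come in the empty clips. Frame: z = outward normal of the panel, which slopes 30 degrees from level; y = level, the line of the seated fuse; x = straight up the slope. Below this point along -z: floor of the clips 13.5 mm, top of the black base between them 27.5 mm, panel 35.5 mm. The middle 95 mm along y, between the clips, is free for fingers.
- clip_end (a point): Middle of one of the two clips, on the seated fuse's axis, 58 mm along +y from clip_seat (the other: 58 mm along -y). A clip is two brass spring fingers 14 mm wide. Flared lips, 19 mm above the axis, guide a fuse up to 4 mm off in x; throat 20 mm wide, 9 mm above. The fuse meets the lips 18 mm above its seat; both ends need about 12 N in all to snap in, 9 N to pull out.
- fitted_fuse (a point): Centre of a like fuse already fixed in the parallel fuse way, 90 mm down the slope from clip_seat. Not to be taken out.
- socket_home (a point): Where the relay's centre must come when fully home, the relay's axes then along this frame's axes: z = outward normal of the panel (sloped 30 degrees, as at clip_seat), x = straight up the slope, y = level. The blue mark on the socket rim is on the +x side. A fuse in either way ends some 80 mm from the relay's side, along -y.
- socket_rim (a point): Middle of the mouth of the black relay socket, 22.5 mm below socket_home, 25.5 mm above the panel; same axes. Pocket 40 mm (x) by 32 mm (y): 1 mm to spare on each side of the foot. Floor 17.5 mm below this point; the top 4 mm widens at 45 degrees as a lead-in, to 48 by 40 mm. Rim 66 mm (x) by 62 mm (y); nothing near it is higher.
- multimeter_mid (a point): Bystander: middle of a dark grey handheld multimeter lying flat, 160 x 78 x 36 mm.
- screwdriver_mid (a point): Bystander: middle of a green-handled screwdriver, 200 mm long, 26 mm thick.
- tape_mid (a point): Bystander: middle of a roll of amber tape lying flat, 84 mm across, 24 mm high.
- mug_mid (a point): Bystander: middle of a blue mug, 82 mm across, 95 mm tall.
- jar_mid (a point): Bystander: middle of a closed jar, 64 mm across, 75 mm tall.
- spanner_mid (a point): Bystander: middle of a steel spanner lying flat, 180 mm long, 8 mm thick.
There are look-alikes about, which are no part of the job. Several things look just like the part that bears relay_center: the one meant starts farthest from the robot's base. There is more than one size of the part that bears fuse_center; the job needs the smaller.

How it is judged:
On the way, in this order (a step that is already met when the one before it is completed fails the run):
1. the fuse is snapped into the empty clips, down on their floor, while the relay is still out of its socket (x of fuse_center in the frame of clip_seat between -0.003 and 0.003 m and y of fuse_center in the frame of clip_seat between -0.006 and 0.006 m and z of fuse_center in the frame of clip_seat between -0.003 and 0.0025 m and angle between the y axis of fuse_center and the y axis of clip_seat, either way round below 0.06 rad), for 0.2 s.
2. the relay is plugged fully home in its socket, blue side uphill (x of relay_center in the frame of socket_home between -0.0035 and 0.0035 m and y of relay_center in the frame of socket_home between -0.0035 and 0.0035 m and z of relay_center in the frame of socket_home between -0.003 and 0.003 m and angle between the z axis of relay_center and the z axis of socket_home, either way round below 0.07 rad and x of relay_mark in the frame of socket_home above 0.015 m), for 0.2 s.
At the end, for the whole second after the job is handed in: Fuse at rest in the empty clips: within 3 mm across, 6 mm along, 2.5 mm above the seat, axis within 0.06 rad. Relay at rest in its socket: within 3.5 mm sideways and 3 mm in depth of fully home, axis within 0.07 rad of the panel normal, blue face uphill. Both released (all of step 1 and all of step 2 and linear speed of each of fuse, relay below 0.02 m/s); the robot touches nothing.
It fails at once if the fuse is dropped or thrown (linear speed of fuse above 0.7 m/s and contact force between fuse and the fingers below 0.1 N).
It fails at once if the relay is dropped or thrown (linear speed of relay above 0.7 m/s and contact force between relay and the fingers below 0.1 N).
It fails at once if another thing on the bench is pushed more than 30 mm from its place (distance of any of multimeter_mid, screwdriver_mid, tape_mid, mug_mid, jar_mid, spanner_mid from where it was at the start of the episode above 0.03 m).
It also fails if it takes over 54 s, if anything falls off the work surface, if the arm or the gripper's body presses on something with over 40 N, if the wrist force passes 120 N, or if a joint passes its speed limit or range.

## Working session

There is one attempt and no reset: what is moved stays moved. The work goes in short steps, Python scripts to look and compute and a tool call to move; the robot and the scene stay as the last step left them, time stands still between calls to the robot, and variables do not carry over. Pictures are saved under pics/ and viewed, and the job is handed in when it is done.

Besides the shell and the picture viewer there is one more tool, called as name([rows], argument=value, ...), one row to a line, values as JSON. apply_moves: Moves the arm, as the interface text tells. Its arguments: {"type":"object","properties":{"travel":{"type":"array","items":{"type":"array","items":{"type":"number"}}},"twist":{"type":"array","items":{"type":"number"}},"hand":{"type":"number"}},"required":["travel","twist"]}

```bash
ls; mkdir -p pics
python3 - <<'E'
from bench import arm
import cv2,numpy as np
print(arm.read_state())
for n in("scene","top"):
    p,d=arm.snapshot(n); np.savez(f"{n}0.npz",p=p,d=d)
    cv2.imwrite(f"pics/{n}0.png",p[:,:,::-1]); i=arm.camera_info(n);print(n,i)
E
```

```text
pics
{'time': 0.0, 'joints': array([-1.25908355e+00,  8.79241264e-02,  1.37227281e+00, -2.88255912e-05,
        1.68358540e+00, -1.03118060e-01]), 'qd': array([-0.0004324 ,  0.00085067, -0.00093769,  0.00078031,  0.00061986,
        0.00139847]), 'joint_torque': array([-7.14313646e-04, -3.40187931e+01, -3.02425754e+01,  7.18555553e-02,
        3.31306981e-02, -1.62989763e-04]), 'tool_pos': array([ 0.22149017, -0.50287339,  0.22631159]), 'tool_rot': array([-1.57059943,  0.002181  , -1.15596849]), 'ft_force': array([-0.50690292,  1.13052765,  1.01657023]), 'moment': array([ 0.00761964,  0.01367007, -0.05936366]), 'grip_width': 0.09433199827712462}
scene {'mtx': array([[596.4450808 ,   0.        , 325.54105914],
       [  0.        , 596.4450808 , 236.55112925],
       [  0.        ,   0.        ,   1.        ]]), 'view': array([[ 0.48732041,  0.87295313,  0.02171754, -0.44518883],
       [-0.51994679,  0.27009628,  0.81037234,  0.13024202],
       [ 0.70155125, -0.40620295,  0.58551261, -1.87277406],
       [ 0.        ,  0.        ,  0.        ,  1.        ]])}
top {'mtx': array([[556.09509331,   0.        , 323.0542274 ],
       [  0.        , 556.09509331, 238.72328133],
       [  0.        ,   0.        ,   1.        ]]), 'view': array([[-0.0281157 , -0.99959799, -0.00365674,  0.215477  ],
       [ 0.99650693, -0.02831616,  0.07856294, -0.54106741],
       [-0.0786349 , -0.00143511,  0.99690245, -1.23942397],
       [ 0.        ,  0.        ,  0.        ,  1.        ]])}
```

View pics/scene0.png

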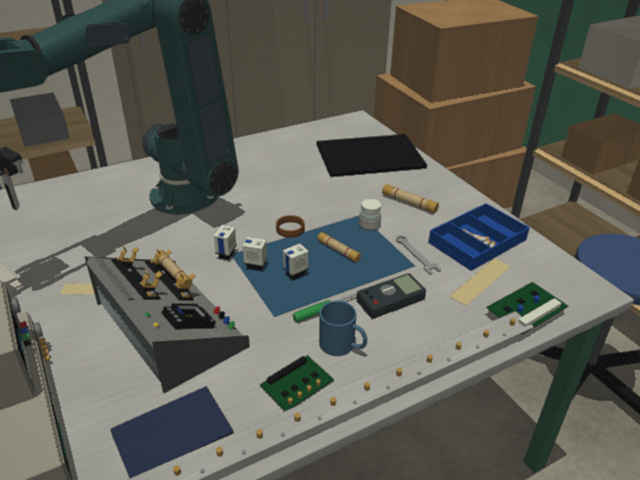

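View pics/top0.png

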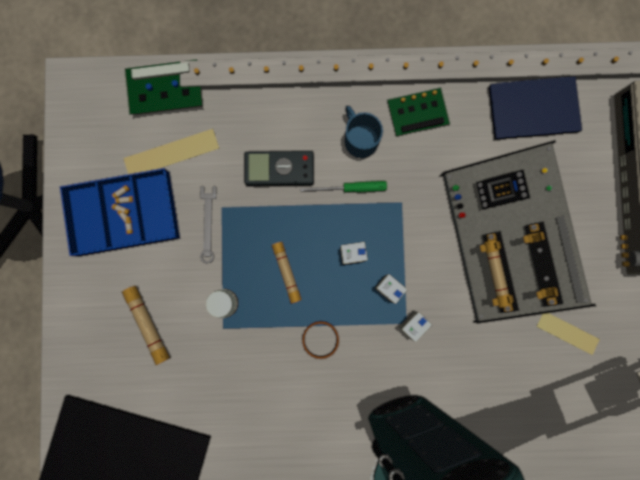

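Relay candidates in the top view are at (353,253), (391,289) and (415,325). Fuse candidates are (286,272) on the mat and a bigger one at (146,325). Next I'll measure and crop.

```bash
cat > h.py <<'E'
import numpy as np,cv2
from bench import arm
def load(n,k=0):
    z=np.load(f"{n}{k}.npz"); return z['p'],z['d']
def cam(n):
    i=arm.camera_info(n); return np.array(i['mtx']),np.array(i['view'])
def ray(n,u,v):
    K,V=cam(n); c=np.array([(u-K[0,2])/K[0,0],-(v-K[1,2])/K[1,1],-1.])
    R=V[:3,:3]; return -R.T@V[:3,3], R.T@c   # origin, dir (per depth)
def onplane(n,u,v,p0,nrm=(0,0,1)):
    o,d=ray(n,u,v); nrm=np.array(nrm,float); p0=np.array(p0,float)
    return o+d*(nrm@(p0-o))/(nrm@d)
def onz(n,u,v,z): return onplane(n,u,v,(0,0,z))
def cloud(n,d):
    K,V=cam(n); v,u=np.mgrid[:480,:640]
    c=np.stack([(u-K[0,2])/K[0,0]*d,-(v-K[1,2])/K[1,1]*d,-d],-1)
    return (c-V[:3,3])@V[:3,:3]
def proj(n,P):
    K,V=cam(n); c=V[:3,:3]@np.asarray(P)+V[:3,3]
    return np.array([K[0,0]*c[0]/-c[2]+K[0,2],K[1,1]*-c[1]/-c[2]+K[1,2]])
def crop(n,p,u0,u1,v0,v1,name,s=None):
    s=s or min(800/(u1-u0),600/(v1-v0))
    cv2.imwrite("pics/"+name,cv2.resize(p[v0:v1,u0:u1,::-1],None,fx=s,fy=s,interpolation=cv2.INTER_CUBIC))
E
python3 - <<'E'
from h import *
np.set_printoptions(precision=4,suppress=True)
p,d=load("top");C=cloud("top",d)
for u,v in [(353,253),(391,289),(415,325),(286,272),(146,325),(300,220),(560,60),(80,120),(520,230),(500,160),(470,280)]:
    print(u,v,C[v,u],d[v,u], np.hypot(*C[v,u,:2]))
crop("top",p,230,430,210,360,"c_parts.png")
crop("top",p,430,600,130,330,"c_panel.png")
p,d=load("scene");crop("scene",p,80,260,220,390,"c_panels.png");crop("scene",p,200,380,200,320,"c_partss.png")
E
```

```text
353 253 [0.5098 0.1361 0.0767] 1.2032576 0.5276472917777173
391 289 [0.43   0.0573 0.0805] 1.1931149 0.43380827484872514
415 325 [0.3519 0.0087 0.0782] 1.1891725 0.3520105536387991
286 272 [0.474  0.2858 0.0222] 1.2549734 0.553477489106549
146 325 [0.365  0.5983 0.0347] 1.2343953 0.7009097047761542
300 220 [0.5934 0.2521 0.0019] 1.2845441 0.6447284530678808
560 60 [ 0.9447 -0.3585  0.0291] 1.2842195 1.0104134775055091
80 120 [0.8442 0.7626 0.0015] 1.3053924 1.1376291668725076
520 230 [ 0.5482 -0.2221  0.0917] 1.1907703 0.5914447478166529
500 160 [ 0.7019 -0.1883  0.0888] 1.2057981 0.7267339438971845
470 280 [ 0.4443 -0.1272  0.0253] 1.2489991 0.4621740914428063
```

View pics/c_parts.png

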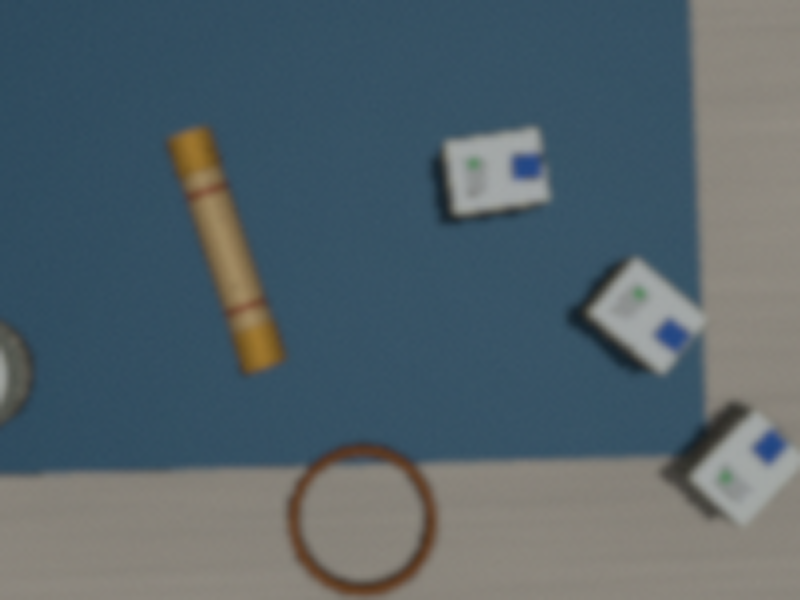

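View pics/c_panel.png

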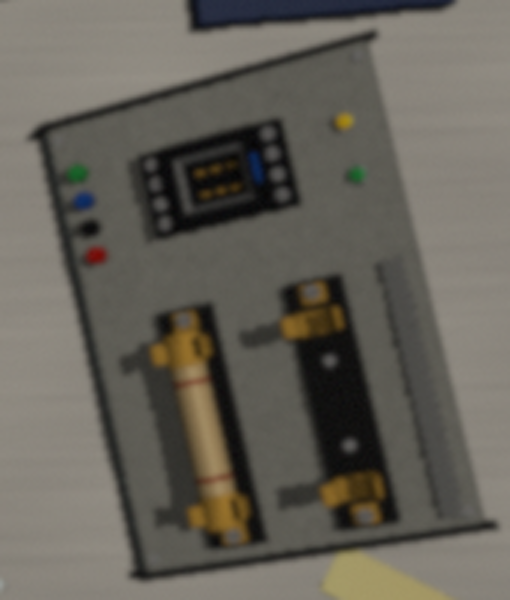

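View pics/c_panels.png

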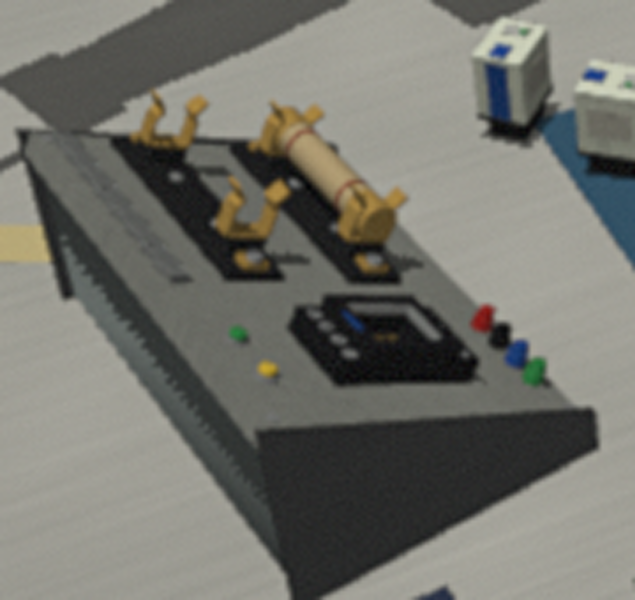

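View pics/c_partss.png

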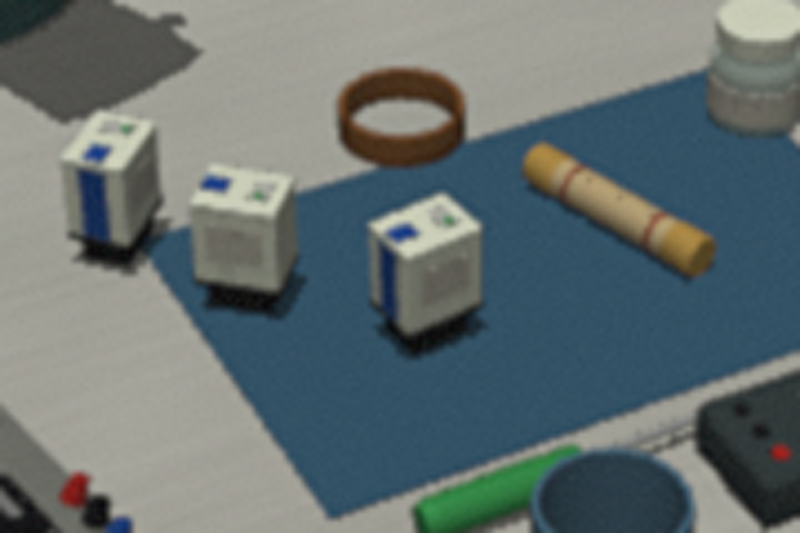

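The named points, all as top-view pixels:
- **Relay:** (353,253) has a radius of 0.53 m, against 0.43 m and 0.35 m for the other two, so it is the one meant.
- **Fuse:** (286,272) on the mat is the smaller one. The crop confirms both choices.
- **Panel:** uphill is to the image right (about −y). The empty clips are at (543,265) and the socket at (503,189).

Now I'll take precise measurements.

```bash
cat > meas.py <<'E'
from h import *
np.set_printoptions(precision=4,suppress=True)
for n in("top","scene"):
    p,d=load(n);C=cloud(n,d);hsv=cv2.cvtColor(p,cv2.COLOR_RGB2HSV)
    # panel plane by RANSAC-ish: gray pts in box
    m=(C[...,0]>.40)&(C[...,0]<.80)&(C[...,1]<-.08)&(C[...,1]>-.40)&(C[...,2]>.02)&(hsv[...,1]<60)&(hsv[...,2]>70)&(d>0)
    P=C[m]; print(n,len(P))
    best=None;rng=np.random.default_rng(0)
    for _ in range(500):
        a=P[rng.choice(len(P),3,False)];nn=np.cross(a[1]-a[0],a[2]-a[0]);l=np.linalg.norm(nn)
        if l<1e-5: continue
        nn/=l; s=abs((P-a[0])@nn)<.003
        if best is None or s.sum()>best.sum(): best=s
    c=P[best].mean(0);nn=np.linalg.svd(P[best]-c,full_matrices=False)[2][2];nn*=np.sign(nn[2])
    print("plane",best.sum(),c,nn,"tilt",np.degrees(np.arccos(nn[2])),"azi of downhill",np.degrees(np.arctan2(nn[1],nn[0])), "off",nn@c)
    # table
    t=C[(abs(C[...,2])<.01)&(d>0)&(C[...,0]>.2)&(C[...,0]<.8)&(C[...,1]>-.05)&(C[...,1]<.5)]; print("table z",np.median(t[:,2]))
# fuse
from itertools import product
for n,(u0,u1,v0,v1) in (("top",(262,312,232,312)),("scene",(312,368,228,268))):
    p,d=load(n);hsv=cv2.cvtColor(p,cv2.COLOR_RGB2HSV)
    m=np.zeros((480,640),np.uint8);m[v0:v1,u0:u1]=((hsv[v0:v1,u0:u1,0]<30)&(hsv[v0:v1,u0:u1,1]>60)&(hsv[v0:v1,u0:u1,2]>80))*255
    cs,_=cv2.findContours(m,0,2);c=max(cs,key=cv2.contourArea);r=cv2.minAreaRect(c);b=cv2.boxPoints(r);print(n,r)
    (cx,cy)=r[0];P=onz(n,cx,cy,.0135 if n=="top" else .0135);print("centre",P)
    e=[onz(n,*x,.0135) for x in b];L=[(np.linalg.norm(e[i]-e[(i+1)%4]),e[(i+1)%4]-e[i]) for i in range(2)]
    for l,v in L: print(l,np.degrees(np.arctan2(v[1],v[0])))
# relay top (white) 
for n,(u0,u1,v0,v1) in (("top",(330,378,232,275)),):
    p,d=load(n);hsv=cv2.cvtColor(p,cv2.COLOR_RGB2HSV);C=cloud(n,d)
    m=np.zeros((480,640),np.uint8);s=C[v0:v1,u0:u1,2]
    print("relay top z",np.median(s[s>.06]))
    m[v0:v1,u0:u1]=((s>.065))*255
    m2=np.zeros_like(m);h=hsv[v0:v1,u0:u1];m2[v0:v1,u0:u1]=((h[...,1]<60)&(h[...,2]>120)|((h[...,0]>105)&(h[...,0]<130)&(h[...,1]>150)))*255
    for mm in (m,m2):
        cs,_=cv2.findContours(mm,0,2);c=max(cs,key=cv2.contourArea);r=cv2.minAreaRect(c);b=cv2.boxPoints(r);print(r)
        print("centre",onz(n,*r[0],.08));e=[onz(n,*x,.08) for x in b]
        for i in range(2):
            v=e[(i+1)%4]-e[i];print(np.linalg.norm(v),np.degrees(np.arctan2(v[1],v[0])))
    print("blue lever",[onz(n,*np.argwhere(((hsv[...,0]>105)&(hsv[...,0]<130)&(hsv[...,1]>150))[v0:v1,u0:u1])[:,::-1].mean(0)+[u0,v0],.08)])
E
python3 meas.py
```

```text
top 10473
plane 7576 [ 0.571  -0.2155  0.0935] [-0.0867  0.4937  0.8653] tilt 30.084620212442356 azi of downhill 99.95752199333008 off -0.07498428147885378
table z 0.0003165396685444425
scene 4839
plane 3276 [ 0.5912 -0.2273  0.1033] [-0.0887  0.4903  0.867 ] tilt 29.88764914201105 azi of downhill 100.24928612508481 off -0.07433023449612762
table z 0.002054137393505488
top ((286.1500244140625, 271.9500427246094), (62.613094329833984, 11.067970275878906), 71.56504821777344)
centre [0.4743 0.2861 0.0135]
0.025219819818482113 -73.11246408238168
0.1423399053655129 -162.91939618710342
scene ((338.44366455078125, 246.33474731445312), (46.74919128417969, 9.425239562988281), 29.538782119750977)
centre [0.4725 0.2867 0.0135]
0.042250600641773474 133.22460164949874
0.15335525855787285 17.48883330366311
relay top z 0.08012748537159478
((354.1099853515625, 252.26995849609375), (18.667619705200195, 24.18305206298828), 81.8698959350586)
centre [0.5111 0.1338 0.08  ]
0.052277706106595836 -83.47893440475727
0.04031493785574031 -173.83633221628338
((353.8670654296875, 252.13584899902344), (18.322891235351562, 24.177093505859375), 81.25383758544922)
centre [0.5114 0.1344 0.08  ]
0.05226681431361688 -82.862030797302
0.03957100614509048 -173.21847164442156
blue lever [array([0.5129, 0.119 , 0.08  ])]
```

```bash
cat >> h.py <<'E'
a=np.radians(-80.0);X=np.array([np.cos(a)*np.cos(np.pi/6),np.sin(a)*np.cos(np.pi/6),.5])
N=np.array([-np.cos(a)*.5,-np.sin(a)*.5,np.cos(np.pi/6)]);Y=np.cross(N,X);A=np.stack([X,Y,N])
O=np.array([.571,-.2155,.0935]) # a panel point
def topan(P): return (np.asarray(P)-O)@A.T
def frompan(q): return O+np.asarray(q)@A
E
cat > m2.py <<'E'
from h import *
np.set_printoptions(precision=4,suppress=True)
for n in("top","scene"):
    p,d=load(n);C=cloud(n,d);Q=topan(C);hsv=cv2.cvtColor(p,cv2.COLOR_RGB2HSV)
    m=(d>0)&(abs(Q[...,0])<.12)&(abs(Q[...,1])<.25)&(abs(Q[...,2])<.08)
    pl=m&(abs(Q[...,2])<.006);print(n,"panel h",np.median(Q[...,2][pl]))
    # draw x-y maps of height
    img=np.zeros((400*1,640,3),np.uint8)
    hh=np.clip((Q[...,2]+.01)/.08*255,0,255)
    brass=m&(hsv[...,0]>10)&(hsv[...,0]<30)&(hsv[...,1]>110)&(Q[...,2]>.012)
    nl,lab,st,ce=cv2.connectedComponentsWithStats(brass.astype(np.uint8))
    for i in range(1,nl):
        if st[i,4]<8: continue
        q=Q[lab==i];print("brass",ce[i],st[i,4],"med",np.median(q,0),"min",q.min(0),"max",q.max(0))
    rim=m&(Q[...,2]>.018)&(Q[...,2]<.035)&(hsv[...,2]<70)
    nl,lab,st,ce=cv2.connectedComponentsWithStats(rim.astype(np.uint8))
    for i in range(1,nl):
        if st[i,4]<100: continue
        q=Q[lab==i];print("rim",ce[i],st[i,4],"pct",np.percentile(q,[1,50,99],axis=0))
E
python3 m2.py
```

```text
top panel h 0.00019987532128777372
brass [534.3778 236.9556] 180 med [ 0.0309 -0.0446  0.0233] min [ 0.0143 -0.0559  0.0122] max [ 0.0519 -0.0346  0.0562]
brass [490.8803 246.1923] 234 med [-0.0542 -0.0451  0.0463] min [-0.0755 -0.0603  0.0124] max [-0.0377 -0.0179  0.0571]
brass [493.5333 256.8667] 45 med [-0.0541 -0.0681  0.0457] min [-0.0676 -0.0723  0.0338] max [-0.044  -0.0641  0.053 ]
brass [503.1223 298.2374] 278 med [-0.0534 -0.1577  0.0467] min [-0.075  -0.1865  0.0127] max [-0.0378 -0.1314  0.0579]
brass [547.825 292.495] 200 med [ 0.0318 -0.1603  0.0236] min [ 0.0147 -0.184   0.0121] max [ 0.0521 -0.1504  0.0575]
rim [500.6744 189.1518] 731 pct [[-0.0563  0.0385  0.0181]
 [-0.0139  0.0702  0.0243]
 [ 0.025   0.0998  0.0301]]
scene panel h 0.0009870303886334603
brass [127.7179 255.7607] 117 med [ 0.0344 -0.1555  0.0289] min [ 0.0158 -0.167   0.0168] max [ 0.0546 -0.1478  0.0554]
brass [159.872 256.208] 125 med [-0.0443 -0.155   0.0421] min [-0.0735 -0.1825  0.0125] max [-0.0364 -0.1295  0.0548]
brass [150.5864 280.0123] 162 med [ 0.0325 -0.0413  0.0333] min [ 0.0146 -0.0544  0.0142] max [ 0.0535 -0.0302  0.0579]
brass [183.5674 280.5535] 215 med [-0.048  -0.0368  0.0391] min [-0.0768 -0.069   0.0173] max [-0.0341 -0.0275  0.0565]
rim [190.1162 313.5732] 396 pct [[-0.0547  0.0393  0.0181]
 [-0.0013  0.0864  0.0251]
 [ 0.0266  0.1052  0.029 ]]
```

Run:
```python
from h import *
p,_=load("top");crop("top",p,470,540,165,215,"z_sock.png",11);crop("top",p,515,575,220,310,"z_clip.png",6.6)
p,_=load("scene");crop("scene",p,155,220,292,336,"z_sock_s.png",12)
```

```text
(no output)
```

View pics/z_sock.png

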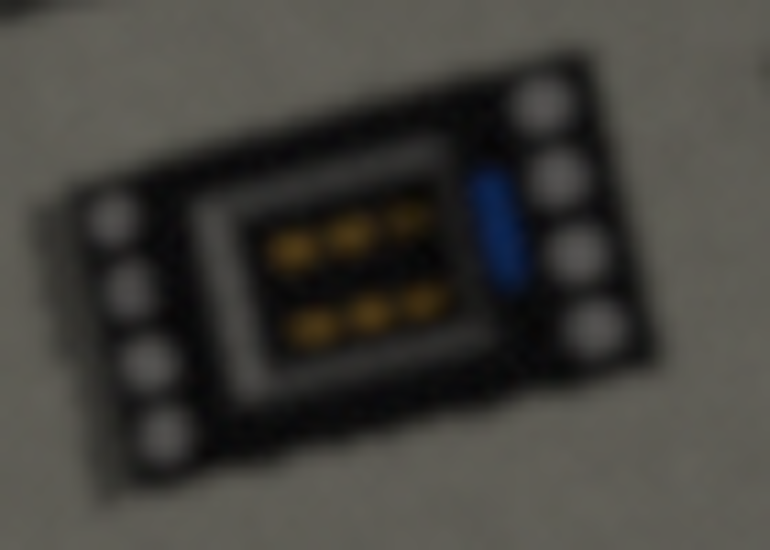

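View pics/z_clip.png

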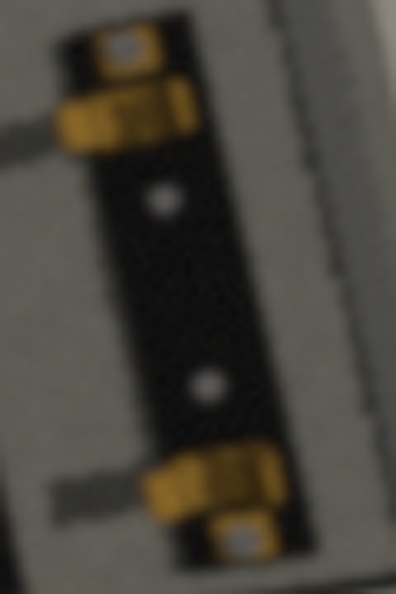

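View pics/z_sock_s.png

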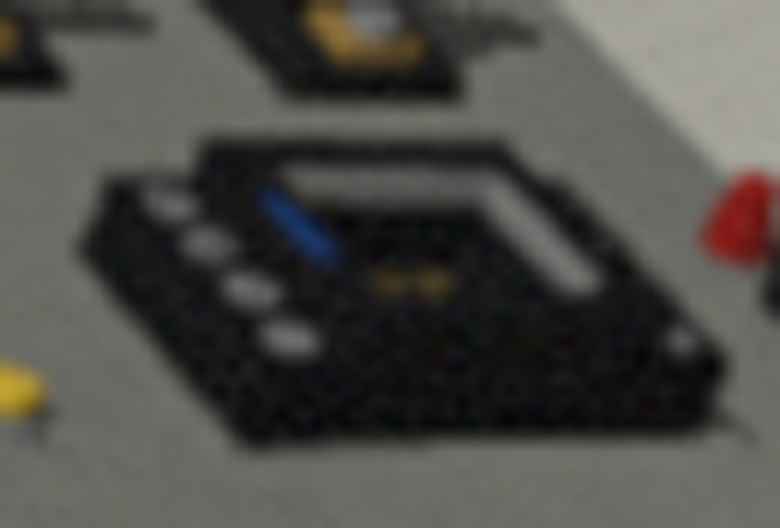

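```bash
cat > m3.py <<'E'
from h import *
np.set_printoptions(precision=4,suppress=True)
def pc(n,x,y,s,u0,v0,h): 
    return topan(onplane(n,(x+.5)/s-.5+u0,(y+.5)/s-.5+v0,frompan([0,0,h]),N))
print("sock rim top",pc("top",345,272,11,470,165,.0255),"corners",[pc("top",*c,11,470,165,.0255)[:2] for c in((195,205),(450,140),(495,340),(240,405))])
print("pins",pc("top",355,275,11,470,165,.0105))
for c in ((67,125),(192,105),(150,495),(277,472)): print("lip",pc("top",*c,6.6,515,220,.0545))
for c in((163,200),(207,386),(127,47),(242,540)): print("screw",pc("top",*c,6.6,515,220,.009))
# scene socket: chamfer far corners
for c in((285,165),(500,175),(600,285)): print("sc sock",pc("scene",*c,12,155,292,.0255))
p,d=load("scene");crop("scene",p,100,180,235,300,"z_clip_s.png",9)
E
python3 m3.py
```

```text
sock rim top [-0.0126  0.0687  0.0255] corners [array([-0.0373,  0.0887]), array([0.0118, 0.0883]), array([0.0115, 0.0489]), array([-0.0375,  0.0486])]
pins [-0.0138  0.0691  0.0105]
lip [ 0.0166 -0.0438  0.0545]
lip [ 0.0533 -0.0456  0.0545]
lip [ 0.0155 -0.1595  0.0545]
lip [ 0.0527 -0.1587  0.0545]
screw [ 0.0319 -0.0729  0.009 ]
screw [ 0.0319 -0.1329  0.009 ]
screw [ 0.0319 -0.0232  0.009 ]
screw [ 0.0314 -0.1821  0.009 ]
sc sock [0.0086 0.0484 0.0255]
sc sock [-0.0369  0.051   0.0255]
sc sock [-0.0365  0.088   0.0255]
```

View pics/z_clip_s.png

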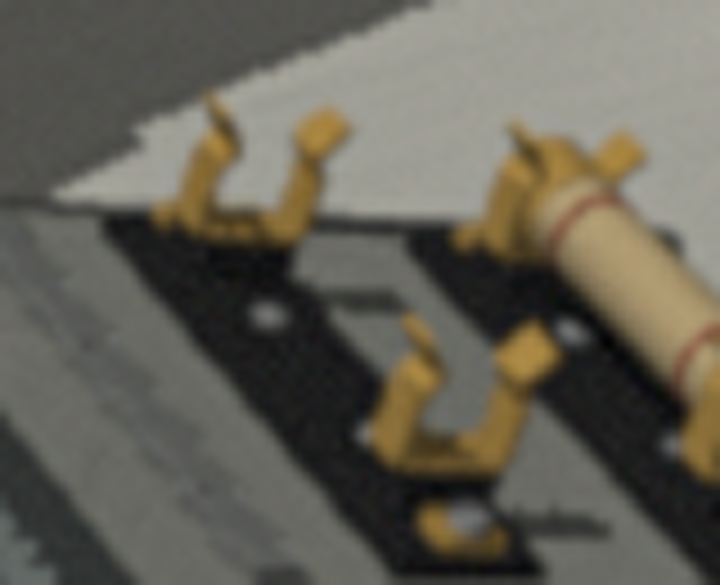

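```bash
cat >> h.py <<'E'
from scipy.spatial.transform import Rotation as Ro
def tool():
    s=arm.read_state(); R=Ro.from_euler('xyz',s['tool_rot']).as_matrix(); return s,np.array(s['tool_pos']),R
def go(t,yaw=None):
    s,p,R=tool(); d=R.T@(np.array(t)-p)
    y=np.degrees(np.arctan2(R[1,0],R[0,0])); tilt=np.degrees(np.arccos(-R[2,1]))
    print(f"t={s['time']:.2f} tcp {np.round(p,4)} yaw {y:.2f} tilt {tilt:.2f} pt {np.round(R[:,1],3)} F {np.round(s['ft_force'],1)} w {s['grip_width']:.4f}")
    print("tool d",np.round(d,4),"len",round(float(np.linalg.norm(d)),4),"" if yaw is None else f"twist {np.radians((y-yaw+180)%360-180):.4f}")
SEAT=frompan([.0330,-.1025,.0355]);RIM=frompan([-.0127,.0686,.0255]);HOME=RIM+.0225*N
E
python3 - <<'E'
from h import *
print(SEAT,HOME,N,X,Y)
go([.4738,.2863,.226],-72.8)
E
```

```text
[ 0.47193761 -0.24396326  0.1407439 ] [ 0.63248038 -0.16912092  0.12871922] [-0.08682409  0.49240388  0.8660254 ] [ 0.15038373 -0.85286853  0.5       ] [0.98480775 0.17364818 0.        ]
t=0.10 tcp [ 0.2215 -0.503   0.2264] yaw -66.24 tilt 0.11 pt [-0.001  0.002 -1.   ] F [-0.3  0.4 -0.3] w 0.0942
tool d [-0.6207  0.0017  0.5489] len 0.8286 twist 0.1146
```

apply_moves([
  [-0.03,0,0.025],
  [-0.037,0,0.028],
  [-0.037,0,0.028],
  [-0.037,0,0.028],
  [-0.037,0,0.028],
  [-0.037,0,0.028],
  [-0.037,0,0.028],
  [-0.037,0,0.028],
  [-0.037,0,0.028],
  [-0.037,0,0.028],
], twist=[0.115,0,0,0,0,0,0,0,0,0])

```text
time: 1.1
tool_pos: [0.3787, -0.0615, 0.2215]
tool_rot: [-1.572, 0.011, -1.29]
ft_force: [2.1, -0.7, 0.1]
grip_width: 0.094
```

```bash
python3 -c "
from h import *
go([.4738,.2863,.1],-72.8)"
```

```text
t=1.10 tcp [ 0.3787 -0.0615  0.2215] yaw -73.91 tilt 0.65 pt [-0.005  0.01  -1.   ] F [ 2.1 -0.7  0.1] w 0.0940
tool d [-0.3065  0.1247  0.188 ] len 0.3805 twist -0.0194
```

apply_moves([
  [-0.04,0,0.025],
  [-0.04,0.01,0.025],
  [-0.04,0.018,0.025],
  [-0.04,0.018,0.025],
  [-0.04,0.018,0.025],
  [-0.04,0.018,0.025],
  [-0.035,0.018,0.02],
  [-0.02,0.015,0.01],
  [0,0,0],
], twist=[-0.019,0,0,0,0,0,0,0,0])

```text
time: 2.0
tool_pos: [0.4605, 0.2845, 0.1058]
tool_rot: [-1.573, 0.008, -1.261]
ft_force: [-0.2, -0.3, -0.3]
grip_width: 0.0941
```

```bash
python3 -c "
from h import *
go([.4738,.2863,.0225],-72.8)"
```

```text
t=2.00 tcp [0.4605 0.2845 0.1058] yaw -72.24 tilt 0.48 pt [-0.004  0.007 -1.   ] F [-0.2 -0.3 -0.3] w 0.0941
tool d [0.003  0.0833 0.0134] len 0.0844 twist 0.0097
```

apply_moves([
  [0.003,0.04,0.013],
  [0,0.03,0],
  [0,0.01,0],
  [0,0,0],
], twist=[0.01,0,0,0])

```text
time: 2.4
tool_pos: [0.4747, 0.2848, 0.0256]
tool_rot: [-1.571, 0.006, -1.27]
ft_force: [-0.9, 0.1, -0.4]
grip_width: 0.0939
```

```bash
python3 -c "
from h import *
go([.4738,.2863,.0225],-72.8)"
```

```text
t=2.40 tcp [0.4747 0.2848 0.0256] yaw -72.78 tilt 0.37 pt [-0.002  0.006 -1.   ] F [-0.9  0.1 -0.4] w 0.0939
tool d [-0.0017  0.0031 -0.0004] len 0.0035 twist 0.0003
```

apply_moves([
  [-0.0015,0.003,0],
  [0,0,0],
  [0,0,0],
  [0,0,0],
  [0,0,0],
  [0,0,0],
  [0,0,0],
  [0,0,0],
], twist=[0,0,0,0,0,0,0,0], hand=1)

```text
time: 3.2
tool_pos: [0.4783, 0.2869, 0.0304]
tool_rot: [-1.559, 0.008, -1.272]
ft_force: [0.3, 0.2, 0.4]
grip_width: 0.0333
```

```bash
python3 -c "
from h import *
go([.4738,.2863,.15],-72.8)"
```

```text
t=3.20 tcp [0.4783 0.2869 0.0304] yaw -72.86 tilt 0.83 pt [ 0.009  0.011 -1.   ] F [0.3 0.2 0.4] w 0.0333
tool d [-0.0017 -0.1197 -0.003 ] len 0.1197 twist -0.0011
```

apply_moves([
  [0,0.006,0],
  [0,0.001,0],
  [0,0,0],
  [0,0,0],
], twist=[0,0,0,0])

```text
time: 3.6
tool_pos: [0.479, 0.2872, 0.0245]
tool_rot: [-1.557, 0.008, -1.271]
ft_force: [-0.7, 0.4, 1.7]
grip_width: 0.0244
```

```bash
python3 -c "
from h import *
go([.4738,.2863,.15],-80)"
```

```text
t=3.60 tcp [0.479  0.2872 0.0245] yaw -72.84 tilt 0.91 pt [ 0.011  0.011 -1.   ] F [-0.7  0.4  1.7] w 0.0244
tool d [-0.0016 -0.1256 -0.0035] len 0.1256 twist 0.1249
```

apply_moves([
  [0,-0.02,0],
  [0,-0.035,0],
  [0.01,-0.04,0],
  [0.03,-0.03,0],
  [0.04,-0.02,0],
  [0.045,0,0],
  [0.045,0,0],
  [0.045,0,0],
  [0.045,0,0],
], twist=[0,0,0,0.06,0.065,0,0,0,0])

```text
time: 4.5
tool_pos: [0.5274, 0.0271, 0.1629]
tool_rot: [-1.571, 0.007, -1.389]
ft_force: [1.1, 0.0, -1.8]
grip_width: 0.0244
```

```bash
python3 -c "
from h import *
go([.4716,-.2135,.2037],-80)"
```

```text
t=4.50 tcp [0.5274 0.0271 0.1629] yaw -79.59 tilt 0.41 pt [-0.002  0.007 -1.   ] F [ 1.1  0.  -1.8] w 0.0244
tool d [ 0.2263 -0.0423 -0.0984] len 0.2504 twist 0.0071
```

apply_moves([
  [0.03,-0.015,-0.016],
  [0.04,-0.015,-0.018],
  [0.04,-0.012,-0.018],
  [0.04,0,-0.018],
  [0.035,0,-0.015],
  [0.02,0,-0.01],
  [0.006,0,0],
  [0,0,0],
], twist=[0.007,0,0,0,0,0,0,0])

```text
time: 5.3
tool_pos: [0.465, -0.2113, 0.195]
tool_rot: [-1.583, 0.012, -1.406]
ft_force: [-0.1, 0.1, -1.5]
grip_width: 0.0244
```

```bash
cat > look.py <<'E'
from h import *
import sys
k=sys.argv[1]
for n in("scene","top"):
    p,d=arm.snapshot(n);np.savez(f"{n}{k}.npz",p=p,d=d)
p,_=load("scene",k);crop("scene",p,70,280,170,360,f"s{k}.png",3.1)
p,_=load("top",k);crop("top",p,430,600,130,330,f"t{k}.png",3)
E
python3 look.py 1; python3 -c "
from h import *
go([.4716,-.2135,.2037],-80)"
```

```text
t=5.40 tcp [ 0.4652 -0.2101  0.1951] yaw -80.43 tilt 0.98 pt [-0.014  0.01  -1.   ] F [-0.2 -0.5 -1.8] w 0.0242
tool d [ 0.0043 -0.0087  0.0056] len 0.0112 twist -0.0074
```

View pics/s1.png

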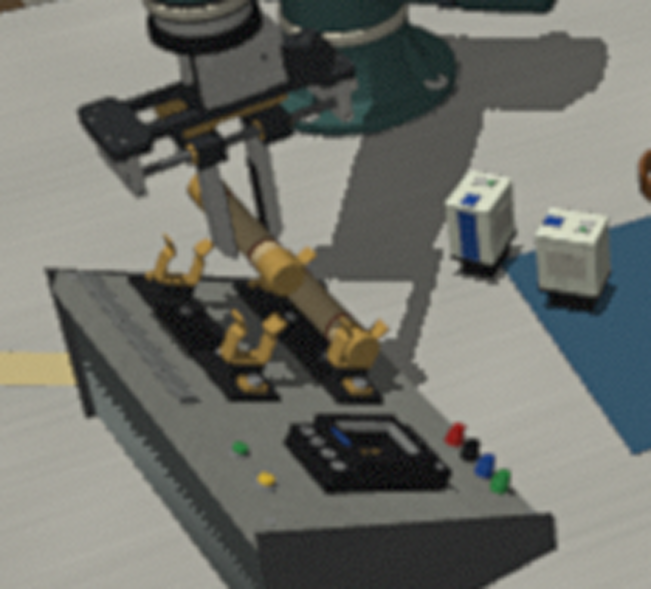

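View pics/t1.png

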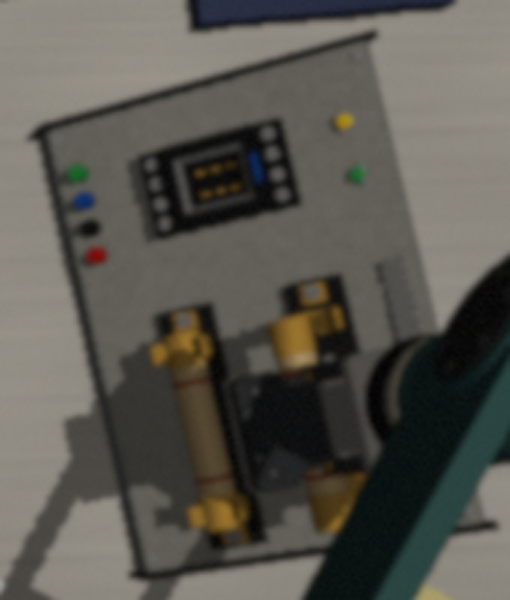

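Run:
```python
from h import *
np.set_printoptions(precision=4,suppress=True)
p,_=load("top",1);crop("top",p,510,560,225,300,"z1.png",8)
p,_=load("scene",1);crop("scene",p,120,190,220,270,"z1s.png",11)
Q=cloud("top",load("top",1)[1]);T=topan(Q)
# points near the fuse axis height (z .184+.0135)
m=(Q[...,2]>.185)&(Q[...,2]<.203)&(T[...,1]<0.05)&(T[...,1]>-.2)&(abs(T[...,0])<.1)
hs=cv2.cvtColor(load("top",1)[0],cv2.COLOR_RGB2HSV)
m&=(hs[...,0]>8)&(hs[...,0]<30)&(hs[...,1]>100)
nl,lab,st,ce=cv2.connectedComponentsWithStats(m.astype(np.uint8))
for i in range(1,nl):
    if st[i,4]>10: print(ce[i],st[i,4],np.percentile(Q[lab==i],[2,50,98],axis=0),np.percentile(T[lab==i],[0,2,50,98,100],axis=0))
_,tp,R=tool();print("tcp pan",topan(tp-[0,0,.011]))
```

```text
[527.8259 243.8661] 224 [[ 0.4925 -0.2138  0.1858]
 [ 0.512  -0.199   0.1935]
 [ 0.5274 -0.1891  0.1993]] [[ 0.0149 -0.0752  0.0872]
 [ 0.0157 -0.0735  0.089 ]
 [ 0.0277 -0.0554  0.0995]
 [ 0.0383 -0.0397  0.1055]
 [ 0.0387 -0.0389  0.1076]]
[539.2821 295.8632] 234 [[ 0.3909 -0.2293  0.1863]
 [ 0.4103 -0.2144  0.1958]
 [ 0.4277 -0.2058  0.2011]] [[ 0.0148 -0.1783  0.0854]
 [ 0.0157 -0.177   0.0928]
 [ 0.0265 -0.158   0.1024]
 [ 0.0382 -0.14    0.1079]
 [ 0.0394 -0.1382  0.1097]]
tcp pan [ 0.0248 -0.1032  0.0903]
```

View pics/z1.png

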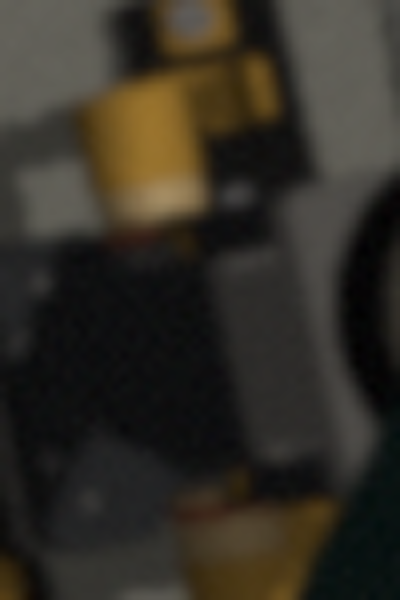

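View pics/z1s.png

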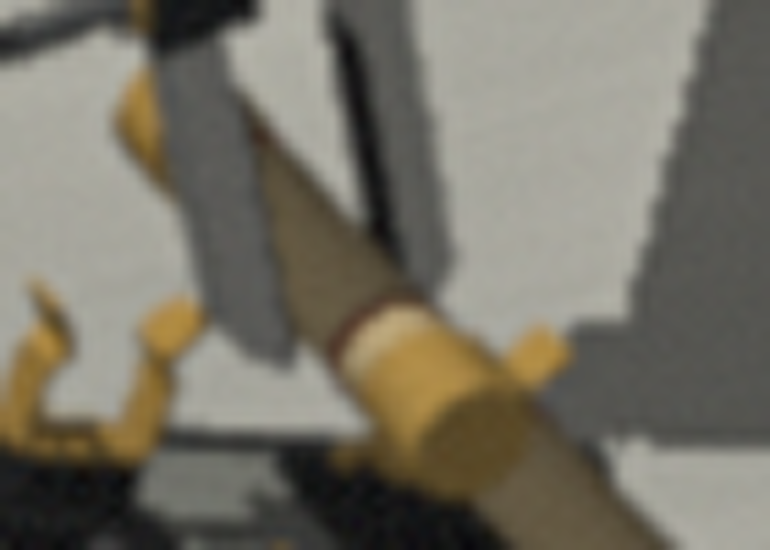

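```bash
cat > f.py <<'E'
from h import *
import sys
h=float(sys.argv[1]);_,p,R=tool()
print("fuse centre rel seat (x,y,z)",np.round((p+.011*R[:,1]-.0055*Y-SEAT)@A.T,4), "fuse axis vs Y deg",np.round(np.degrees([np.arcsin(R[:,2]@N),np.arcsin(R[:,2]@X)]),2))
go(SEAT+h*N-.011*R[:,1]+.0055*Y,-80)
print("per 10mm along -N in tool:",np.round(R.T@(-.01*N),4))
E
python3 f.py .030
```

```text
fuse centre rel seat (x,y,z) [-0.0083 -0.0064  0.0549] fuse axis vs Y deg [-0.82  0.01]
t=5.40 tcp [ 0.4652 -0.2101  0.1951] yaw -80.43 tilt 0.98 pt [-0.014  0.01  -1.   ] F [-0.2 -0.5 -1.8] w 0.0242
tool d [0.0198 0.0171 0.0067] len 0.027 twist -0.0074
per 10mm along -N in tool: [0.0051 0.0086 0.0001]
```

apply_moves([
  [0.01,0.003,0.0067],
  [0.008,0.008,0],
  [0.002,0.006,0],
  [0,0,0],
], twist=[-0.007,0,0,0])

```text
time: 5.8
tool_pos: [0.4775, -0.2262, 0.1757]
tool_rot: [-1.583, 0.013, -1.39]
ft_force: [-0.7, -1.0, -1.4]
grip_width: 0.0241
```

```bash
python3 f.py .022
```

```text
fuse centre rel seat (x,y,z) [-0.0025  0.0029  0.0291] fuse axis vs Y deg [-0.41 -0.69]
t=5.80 tcp [ 0.4775 -0.2262  0.1757] yaw -79.62 tilt 1.03 pt [-0.014  0.011 -1.   ] F [-0.7 -1.  -1.4] w 0.0241
tool d [ 0.0057  0.0048 -0.0029] len 0.008 twist 0.0066
per 10mm along -N in tool: [0.0051 0.0086 0.0001]
```

apply_moves([
  [0.004,0.002,-0.003],
  [0.002,0.002,0],
  [0,0,0],
], twist=[0.006,0,0])

```text
time: 6.1
tool_pos: [0.4753, -0.2325, 0.1707]
tool_rot: [-1.584, 0.014, -1.395]
ft_force: [-0.6, -0.0, -1.3]
grip_width: 0.0244
```

```bash
python3 f.py .010; python3 look.py 2;python3 -c "
from h import *
p,_=load('scene','2');crop('scene',p,90,200,210,300,'z2s.png',7)"
```

```text
fuse centre rel seat (x,y,z) [ 0.0001 -0.0004  0.0219] fuse axis vs Y deg [-0.62 -0.43]
t=6.10 tcp [ 0.4753 -0.2325  0.1707] yaw -79.94 tilt 1.11 pt [-0.015  0.012 -1.   ] F [-0.6 -0.  -1.3] w 0.0244
tool d [0.006  0.0102 0.0005] len 0.0119 twist 0.0010
per 10mm along -N in tool: [0.0051 0.0086 0.0001]
```

View pics/z2s.png

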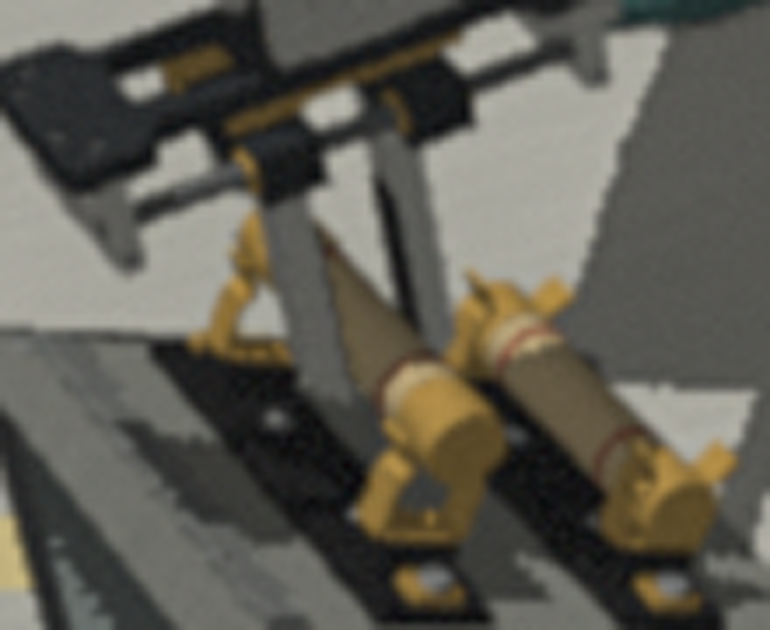

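View pics/t2.png

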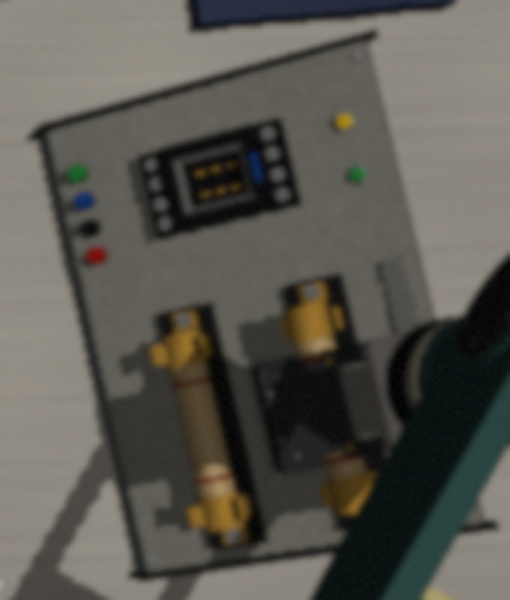

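apply_moves([
  [0.002,0.004,0],
  [0.003,0.005,0],
  [0.003,0.005,0],
  [0.003,0.005,0],
], twist=[0,0,0,0])

```text
time: 6.6
tool_pos: [0.4789, -0.2382, 0.1597]
tool_rot: [-1.574, 0.02, -1.393]
ft_force: [-1.0, 4.3, 3.9]
grip_width: 0.0242
```

```bash
python3 f.py .0
```

```text
fuse centre rel seat (x,y,z) [-0.0001  0.0023  0.0092] fuse axis vs Y deg [-0.07 -0.27]
t=6.60 tcp [ 0.4789 -0.2382  0.1597] yaw -79.81 tilt 1.19 pt [-0.007  0.02  -1.   ] F [-1.   4.3  3.9] w 0.0242
tool d [ 0.0048  0.0078 -0.0023] len 0.0095 twist 0.0033
per 10mm along -N in tool: [0.0052 0.0086 0.    ]
```

apply_moves([
  [0.004,0.007,-0.001],
  [0.004,0.007,-0.001],
  [0.004,0.007,0],
  [0.003,0.005,0],
], twist=[0.003,0,0,0])

```text
time: 7.0
tool_pos: [0.4791, -0.2426, 0.1505]
tool_rot: [-1.566, 0.038, -1.39]
ft_force: [-7.2, 9.4, 16.1]
grip_width: 0.0245
```

```bash
python3 f.py .0
```

```text
fuse centre rel seat (x,y,z) [-0.001   0.0019 -0.0008] fuse axis vs Y deg [ 0.41 -0.16]
t=7.00 tcp [ 0.4791 -0.2426  0.1505] yaw -79.65 tilt 2.20 pt [-0.002  0.038 -0.999] F [-7.2  9.4 16.1] w 0.0245
tool d [ 0.0004 -0.0012 -0.0019] len 0.0023 twist 0.0062
per 10mm along -N in tool: [ 0.0053  0.0085 -0.0001]
```

apply_moves([
  [0.003,0.006,0],
  [0.003,0.006,0],
], twist=[0,0])

```text
time: 7.2
tool_pos: [0.4792, -0.2428, 0.1505]
tool_rot: [-1.562, 0.046, -1.386]
ft_force: [-10.1, 12.5, 26.5]
grip_width: 0.0243
```

```bash
python3 f.py .0; python3 look.py 3;python3 -c "
from h import *
p,_=load('scene','3');crop('scene',p,90,200,210,300,'z3s.png',7)"
```

```text
fuse centre rel seat (x,y,z) [-0.001   0.0019 -0.0009] fuse axis vs Y deg [ 0.7  -0.24]
t=7.20 tcp [ 0.4792 -0.2428  0.1505] yaw -79.42 tilt 2.67 pt [-0.     0.047 -0.999] F [-10.1  12.5  26.5] w 0.0243
tool d [ 0.0003 -0.0013 -0.0019] len 0.0023 twist 0.0101
per 10mm along -N in tool: [ 0.0054  0.0084 -0.0001]
```

View pics/z3s.png

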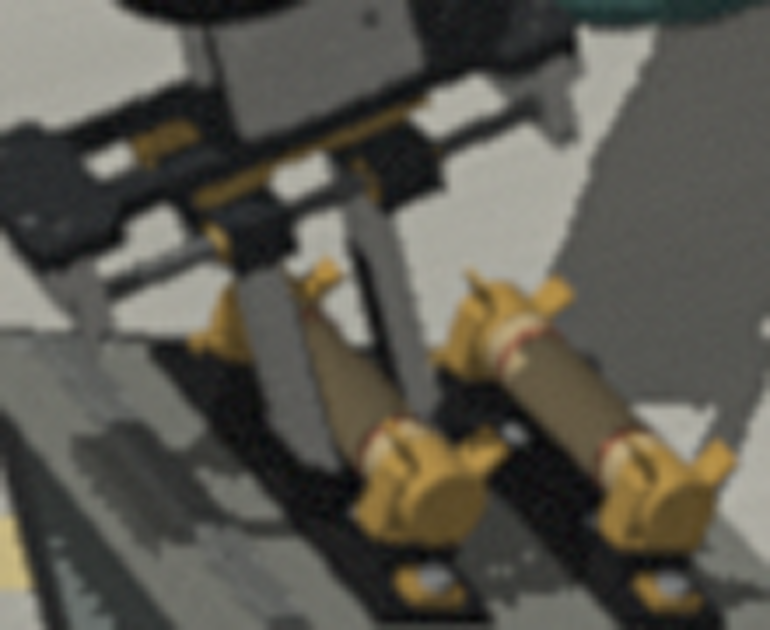

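apply_moves([
  [0,0,0],
  [0,0,0],
  [0,0,0],
], twist=[0,0,0], hand=0.64)

```text
time: 7.6
tool_pos: [0.4798, -0.2441, 0.1527]
tool_rot: [-1.559, 0.041, -1.386]
ft_force: [-0.3, 0.1, -0.0]
grip_width: 0.0339
```

```bash
python3 f.py .05
```

```text
fuse centre rel seat (x,y,z) [0.0014 0.0023 0.0003] fuse axis vs Y deg [ 0.87 -0.16]
t=7.60 tcp [ 0.4798 -0.2441  0.1527] yaw -79.40 tilt 2.42 pt [ 0.004  0.042 -0.999] F [-0.3  0.1 -0. ] w 0.0339
tool d [-0.0278 -0.0413 -0.0016] len 0.0498 twist 0.0104
per 10mm along -N in tool: [ 0.0053  0.0084 -0.0002]
```

apply_moves([
  [0,-0.012,0],
  [0,-0.025,0],
  [0,-0.04,0],
  [0,-0.04,0],
  [-0.02,-0.03,0.01],
  [-0.04,0,0.02],
], twist=[0,0,0,0,0,0])

```text
time: 8.2
tool_pos: [0.4964, -0.1906, 0.3033]
tool_rot: [-1.568, 0.045, -1.397]
ft_force: [1.3, 0.1, -0.7]
grip_width: 0.0338
```

```bash
python3 look.py 4;python3 -c "
from h import *
p,_=load('scene','4');crop('scene',p,90,200,210,300,'z4s.png',7)
go([.511,.134,.2],7)"
```

```text
t=8.30 tcp [ 0.4968 -0.1852  0.3009] yaw -79.46 tilt 2.88 pt [-0.008  0.05  -0.999] F [-0.3 -0.8 -0.3] w 0.0342
tool d [-0.3058  0.1165  0.0722] len 0.3351 twist -1.5091
```

View pics/z4s.png

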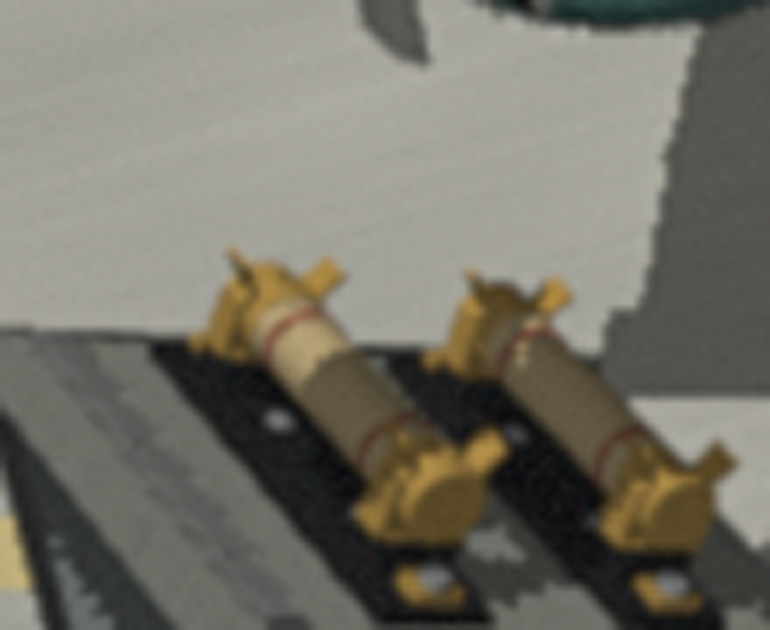

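View pics/t4.png

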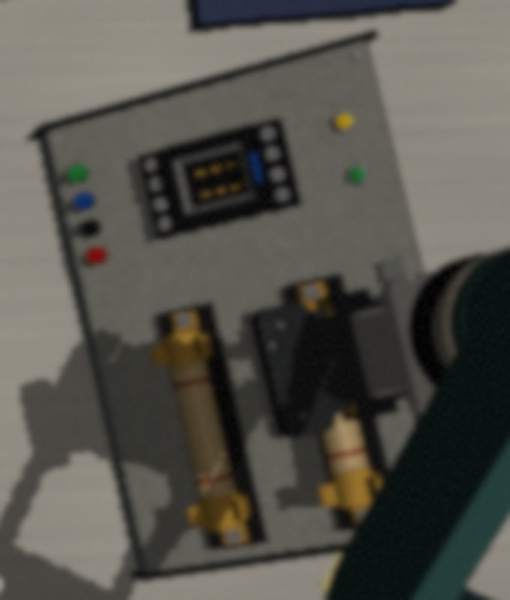

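```bash
cat > plan.py <<'E'
from h import *
def plan(t,tw,n):
    s,p,R=tool(); d=(np.array(t)-p)/n; out=[]
    for i in range(n):
        out.append([round(float(x),3) for x in R.T@d]); R=R@Ro.from_euler('y',tw/n).as_matrix()
    print(out,round(tw/n,3))
E
python3 -c "
from plan import *
plan([.511,.134,.26],-1.509,11)"
```

```text
[[-0.028, 0.005, 0.007], [-0.027, 0.005, 0.01], [-0.025, 0.005, 0.014], [-0.023, 0.005, 0.017], [-0.021, 0.005, 0.02], [-0.018, 0.005, 0.023], [-0.014, 0.005, 0.025], [-0.011, 0.005, 0.027], [-0.007, 0.005, 0.028], [-0.003, 0.005, 0.029], [0.001, 0.005, 0.029]] -0.137
```

apply_moves([
  [-0.028,0.005,0.007],
  [-0.027,0.005,0.01],
  [-0.025,0.005,0.014],
  [-0.023,0.005,0.017],
  [-0.021,0.005,0.02],
  [-0.018,0.005,0.023],
  [-0.014,0.005,0.025],
  [-0.011,0.005,0.027],
  [-0.007,0.005,0.028],
  [-0.003,0.005,0.029],
], twist=[-0.14,-0.14,-0.14,-0.14,-0.14,-0.14,-0.14,-0.14,-0.14,-0.14], hand=0)

```text
time: 9.3
tool_pos: [0.4996, 0.1058, 0.2568]
tool_rot: [-1.527, 0.016, 0.059]
ft_force: [0.1, 1.1, -0.7]
grip_width: 0.0939
```

```bash
python3 -c "
from h import *
go([.511,.134,.2],7);print(arm.read_state()['joints'])"
```

```text
t=9.30 tcp [0.4996 0.1058 0.2568] yaw 3.39 tilt 2.66 pt [-0.018  0.043 -0.999] F [ 0.1  1.1 -0.7] w 0.0939
tool d [0.0139 0.0577 0.025 ] len 0.0644 twist -0.0629
[0.06918329 0.00274674 1.40171286 0.04446002 1.75237936 0.01798381]
```

```bash
python3 look.py 5
python3 - <<'E'
from h import *
np.set_printoptions(precision=4,suppress=True)
for n in("top","scene"):
    p,d=load(n,5);C=cloud(n,d);Q=topan(C);hsv=cv2.cvtColor(p,cv2.COLOR_RGB2HSV)
    m=(d>0)&(abs(Q[...,0])<.12)&(abs(Q[...,1]+.1)<.1)&(abs(Q[...,2]-.04)<.03)&(hsv[...,0]>8)&(hsv[...,0]<30)&(hsv[...,1]>60)
    for nm,x0 in(("new",.033),("old",-.057)):
        s=m&(abs(Q[...,0]-x0)<.010)&(Q[...,2]>.040)&(Q[...,2]<.053);q=Q[s]
        lo,hi=np.percentile(q[:,1],[.5,99.5])
        print(n,nm,len(q),"y ends",lo,hi,"mid",(lo+hi)/2,"ridge z",np.percentile(q[:,2],[50,95]))
        for a,b in((-.165,-.15),(-.13,-.075),(-.055,-.04)):
            r=q[(q[:,1]>a)&(q[:,1]<b)]
            if len(r)>5: 
                print("   seg",a,len(r),"x",np.median(r[:,0]),"ztop",np.percentile(r[:,2],90))
E
```

```text
top new 708 y ends -0.16984082027212843 -0.03142569276487405 mid -0.10063325651850125 ridge z [0.0467 0.0508]
   seg -0.165 78 x 0.03455826765351102 ztop 0.04997958668739314
   seg -0.13 278 x 0.03399016320472267 ztop 0.04998219749187225
   seg -0.055 77 x 0.033408604622253056 ztop 0.050055720013484746
top old 621 y ends -0.17165903117843131 -0.03351331595604774 mid -0.10258617356723954 ridge z [0.0465 0.0508]
   seg -0.165 70 x -0.05634303204100016 ztop 0.05049988342625861
   seg -0.13 244 x -0.055903488251394004 ztop 0.04945953912526969
   seg -0.055 67 x -0.056260768212079384 ztop 0.04993781412345684
scene new 226 y ends -0.16792953742293618 -0.023951296441387455 mid -0.09594041693216182 ridge z [0.0475 0.0501]
   seg -0.165 22 x 0.036124162257268874 ztop 0.050012013272793664
   seg -0.13 76 x 0.03742162290840808 ztop 0.04890878275666828
   seg -0.055 22 x 0.037193544785865784 ztop 0.05038694979167593
scene old 183 y ends -0.17147944482434432 -0.029049669306865415 mid -0.10026455706560487 ridge z [0.0476 0.0503]
   seg -0.165 25 x -0.05408454346088251 ztop 0.0507245413609631
   seg -0.13 58 x -0.05110117241863061 ztop 0.04962892383917467
   seg -0.055 16 x -0.05483064150115469 ztop 0.04983450981272125
```

View pics/t5.png

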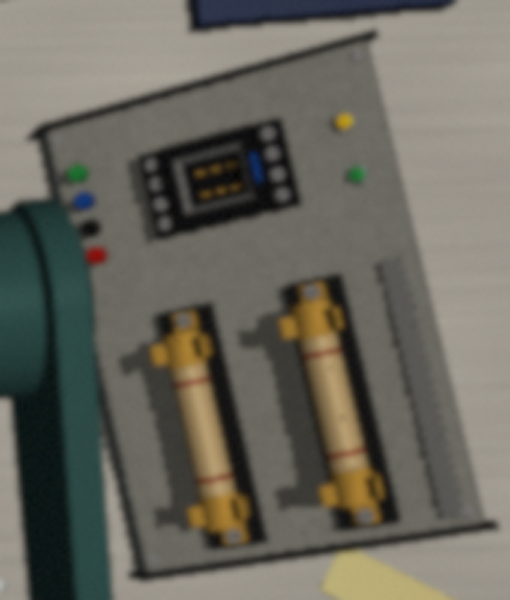

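View pics/s5.png

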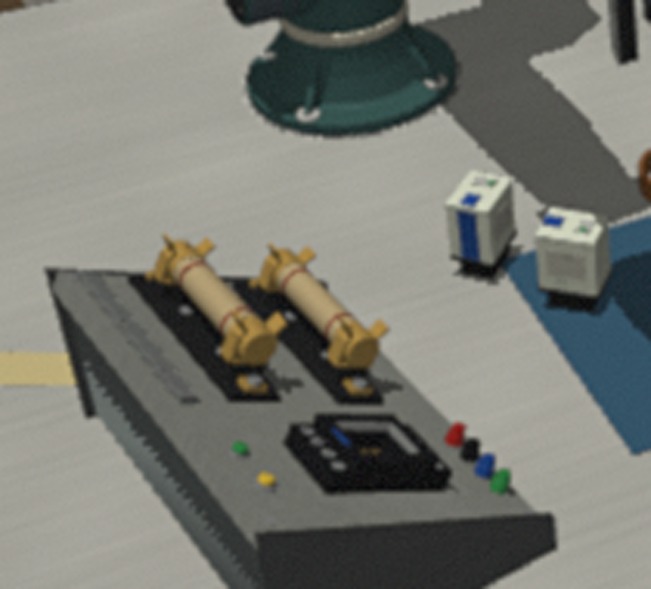

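apply_moves([
  [0.012,0.03,0.022],
  [0.004,0.035,0.005],
  [0,0.035,0],
  [0,0.01,0],
  [0,0,0],
], twist=[-0.063,0,0,0,0])

```text
time: 9.9
tool_pos: [0.514, 0.1359, 0.1446]
tool_rot: [-1.531, 0.013, 0.115]
ft_force: [-0.2, -0.1, 0.1]
grip_width: 0.0935
```

```bash
python3 -c "
from h import *
go([.511,.134,.053],7)"
```

```text
t=9.90 tcp [0.514  0.1359 0.1446] yaw 6.56 tilt 2.41 pt [-0.017  0.038 -0.999] F [-0.2 -0.1  0.1] w 0.0935
tool d [-0.0021  0.0915 -0.0052] len 0.0916 twist -0.0076
```

apply_moves([
  [-0.002,0.04,-0.005],
  [0,0.032,0],
  [0,0.014,0],
  [0,0.005,0],
  [0,0,0],
], twist=[-0.007,0,0,0,0])

```text
time: 10.4
tool_pos: [0.5189, 0.131, 0.0607]
tool_rot: [-1.532, -0.004, 0.115]
ft_force: [-0.6, -0.8, 0.5]
grip_width: 0.0942
```

```bash
python3 -c "
from h import *
go([.511,.134,.053],7)"
```

```text
t=10.40 tcp [0.5189 0.131  0.0607] yaw 6.59 tilt 2.21 pt [-0.001  0.039 -0.999] F [-0.6 -0.8  0.5] w 0.0942
tool d [-0.0075  0.0078  0.0036] len 0.0114 twist -0.0072
```

apply_moves([
  [-0.007,0.007,0.003],
  [0,0.001,0],
  [0,0,0],
  [0,0,0],
  [0,0,0],
], twist=[-0.007,0,0,0,0], hand=1)

```text
time: 10.9
tool_pos: [0.5148, 0.1342, 0.0584]
tool_rot: [-1.532, -0.014, 0.123]
ft_force: [0.5, 0.2, 0.0]
grip_width: 0.0575
```

```bash
python3 -c "
from h import *
go([.511,.134,.053],7)"
```

```text
t=10.90 tcp [0.5148 0.1342 0.0584] yaw 7.02 tilt 2.35 pt [ 0.01   0.04  -0.999] F [0.5 0.2 0. ] w 0.0575
tool d [-0.0039  0.0053  0.0001] len 0.0066 twist 0.0004
```

apply_moves([
  [-0.003,0.005,0],
  [0,0,0],
  [0,0,0],
  [0,0,0],
  [0,0,0],
], twist=[0,0,0,0,0])

```text
time: 11.4
tool_pos: [0.5119, 0.1341, 0.0537]
tool_rot: [-1.532, -0.015, 0.123]
ft_force: [-0.3, -0.3, 0.8]
grip_width: 0.04
```

```bash
python3 -c "
from h import *
go([.511,.134,.053],7)"; python3 look.py 6; python3 -c "
from h import *
p,_=load('scene','6');crop('scene',p,200,380,170,320,'z6s.png',4.3)"
```

```text
t=11.40 tcp [0.5119 0.1341 0.0537] yaw 7.03 tilt 2.36 pt [ 0.01   0.04  -0.999] F [-0.3 -0.3  0.8] w 0.0400
tool d [-0.0009  0.0006  0.    ] len 0.0011 twist 0.0005
```

View pics/z6s.png

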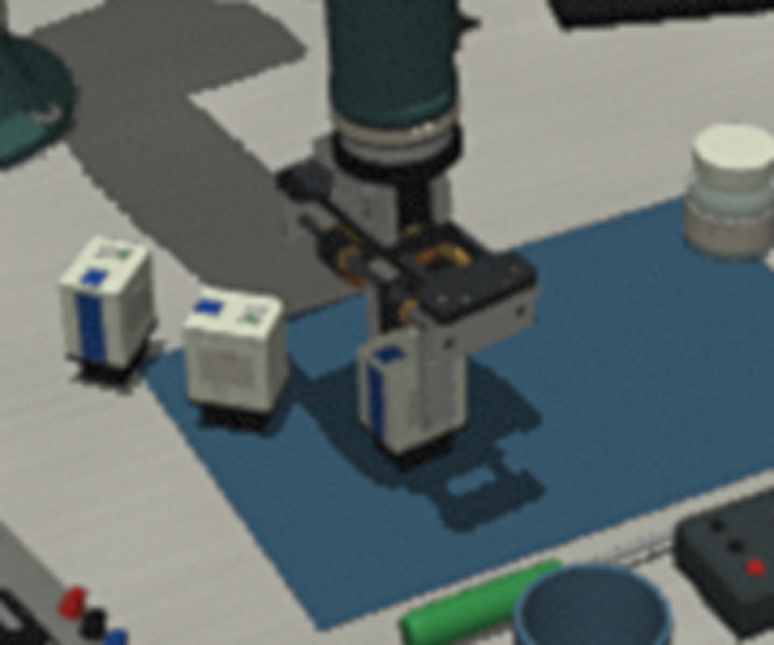

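```bash
cat > rel.py <<'E'
from h import *
import json
_,p,R=tool(); b=np.radians(-83.)
Rr=np.array([[np.cos(b),-np.sin(b),0],[np.sin(b),np.cos(b),0],[0,0,1]])
np.savez("rel.npz",R=R.T@Rr,t=R.T@(np.array([.5112,.1341,.040])-p))
print(R.T@Rr, R.T@(np.array([.5112,.1341,.040])-p))
C=cloud("top",load("top",0)[1])
for y0 in np.arange(-.9,-.3,.1):
    print(round(y0,1),[round(float(np.percentile(C[...,2][(C[...,1]>y0)&(C[...,1]<y0+.1)&(C[...,0]>x0)&(C[...,0]<x0+.1)],98)),2) if ((C[...,1]>y0)&(C[...,1]<y0+.1)&(C[...,0]>x0)&(C[...,0]<x0+.1)).any() else None for x0 in np.arange(0,.9,.1)])
C=cloud("scene",load("scene",0)[1])
for y0 in np.arange(-.9,-.3,.1):
    print(round(y0,1),[round(float(np.percentile(C[...,2][(C[...,1]>y0)&(C[...,1]<y0+.1)&(C[...,0]>x0)&(C[...,0]<x0+.1)],98)),2) if ((C[...,1]>y0)&(C[...,1]<y0+.1)&(C[...,0]>x0)&(C[...,0]<x0+.1)).any() else None for x0 in np.arange(0,.9,.1)])
E
python3 rel.py
```

```text
[[-4.72766752e-04  9.99886294e-01  1.50723309e-02]
 [-3.83673365e-02  1.50430981e-02 -9.99150465e-01]
 [-9.99263591e-01 -1.05065031e-03  3.83558620e-02]] [-0.00086923  0.01365551 -0.00039218]
-0.9 [None, None, None, None, None, None, None, None, None]
-0.8 [None, None, None, None, None, None, None, None, None]
-0.7 [None, None, None, None, None, None, None, None, None]
-0.6 [None, 0.0, 0.01, 0.0, 0.01, None, None, None, 0.09]
-0.5 [0.01, 0.01, 0.01, 0.01, 0.07, 0.07, 0.08, 0.09, 0.09]
-0.4 [0.01, 0.01, 0.01, 0.14, 0.15, 0.15, 0.01, 0.03, 0.03]
-0.3 [0.01, 0.01, 0.01, 0.12, 0.15, 0.15, 0.14, 0.14, 0.03]
-0.9 [None, None, None, None, None, None, None, None, None]
-0.8 [None, None, None, None, None, None, None, None, None]
-0.7 [None, None, None, None, None, None, None, None, None]
-0.6 [0.01, 0.01, 0.01, 0.0, 0.2, 0.23, 0.23, 0.22, 0.09]
-0.5 [0.01, 0.35, 0.53, 0.01, 0.09, 0.18, 0.09, 0.09, 0.09]
-0.4 [0.01, 0.59, 0.58, 0.14, 0.15, 0.15, 0.14, 0.03, 0.03]
-0.3 [0.6, 0.6, 0.56, 0.13, 0.15, 0.15, 0.15, 0.14, 0.03]
```

apply_moves([
  [0,-0.015,0],
  [0,-0.03,0],
  [0,-0.045,0],
  [0,-0.045,0],
  [0,-0.045,-0.01],
  [0,-0.04,-0.03],
  [0,-0.03,-0.04],
], twist=[0,0,0,0,0,0,0])

```text
time: 12.2
tool_pos: [0.515, 0.0462, 0.2955]
tool_rot: [-1.531, 0.01, 0.131]
ft_force: [1.2, -0.1, -2.6]
grip_width: 0.0397
```

```bash
python3 -c "
from h import *
go([.14,-.6,.33],10);print(arm.read_state()['joints'])"
```

```text
t=12.20 tcp [0.515  0.0462 0.2955] yaw 7.53 tilt 2.35 pt [-0.015  0.038 -0.999] F [ 1.2 -0.1 -2.6] w 0.0397
tool d [-0.4568 -0.0534 -0.5898] len 0.7479 twist -0.0431
[-0.0442392   0.01921981  1.30888118  0.03871671  1.83017324 -0.16590218]
```

apply_moves([
  [-0.025,-0.01,-0.034],
  [-0.028,-0.01,-0.036],
  [-0.028,-0.01,-0.036],
  [-0.028,-0.005,-0.036],
  [-0.028,-0.005,-0.036],
  [-0.028,0,-0.036],
  [-0.028,0,-0.036],
  [-0.028,0,-0.036],
  [-0.028,0,-0.036],
  [-0.028,0,-0.036],
], twist=[-0.02,-0.02,0,0,0,0,0,0,0,0])

```text
time: 13.2
tool_pos: [0.2966, -0.3691, 0.3234]
tool_rot: [-1.534, 0.001, 0.177]
ft_force: [1.2, -0.3, -2.1]
grip_width: 0.0397
```

```bash
python3 -c "
from h import *
go([.13,-.72,.33],10);print(arm.read_state()['joints'])"
```

```text
t=13.20 tcp [ 0.2966 -0.3691  0.3234] yaw 10.13 tilt 2.13 pt [-0.007  0.036 -0.999] F [ 1.2 -0.3 -2.1] w 0.0397
tool d [-0.2257 -0.0181 -0.3156] len 0.3884 twist 0.0023
[-1.02264085 -0.05832899  1.33010245  0.01338072  1.90479737 -1.1952434 ]
```

apply_moves([
  [-0.03,0,-0.035],
  [-0.03,0,-0.035],
  [-0.03,0,-0.035],
  [-0.03,0,-0.035],
  [-0.02,0,-0.04],
  [-0.02,0,-0.04],
  [-0.02,0,-0.04],
  [0,0,-0.045],
  [0,0,-0.05],
  [0,0,-0.05],
], twist=[0,0,0,0,0,0,0,0,0,0])

```text
time: 14.2
tool_pos: [0.1694, -0.7857, 0.2825]
tool_rot: [-1.54, 0.0, 0.167]
ft_force: [5.1, -33.9, 17.2]
grip_width: 0.0395
```

```bash
python3 -c "
from h import *
go([.13,-.72,.33],10);print(arm.read_state()['joints'])"
```

```text
t=14.20 tcp [ 0.1694 -0.7857  0.2825] yaw 9.54 tilt 1.77 pt [-0.005  0.03  -1.   ] F [  5.1 -33.9  17.2] w 0.0395
tool d [-0.028  -0.0453  0.0728] len 0.0902 twist -0.0079
[-1.42854068e+00  8.05549637e-01  2.73319967e-01 -1.11201971e-03
  2.09355621e+00 -1.59566513e+00]
```

apply_moves([
  [0,0,-0.02],
], twist=[0])

```text
time: 14.3
tool_pos: [0.1695, -0.7938, 0.2608]
tool_rot: [-1.532, -0.001, 0.166]
ft_force: [0.6, -0.5, -4.2]
grip_width: 0.0399
```

```bash
python3 -c "
from h import *
go([.13,-.72,.33],10);s=arm.read_state();print(s['joints'],s['qd'])"
```

```text
t=14.30 tcp [ 0.1695 -0.7938  0.2608] yaw 9.49 tilt 2.22 pt [-0.006  0.038 -0.999] F [ 0.6 -0.5 -4.2] w 0.0399
tool d [-0.0267 -0.0661  0.082 ] len 0.1086 twist -0.0088
[-1.43014371e+00  8.25820019e-01  2.83925756e-01 -1.57075085e-04
  2.07056373e+00 -1.59594959e+00] [-0.0109316   0.0743869  -0.04035669  0.00830458 -0.22037761 -0.00307697]
```

apply_moves([
  [0,-0.025,-0.042],
  [0,-0.025,-0.042],
  [0,-0.025,-0.042],
], twist=[0,0,0])

```text
time: 14.6
tool_pos: [0.1696, -0.8194, 0.277]
tool_rot: [-1.631, -0.005, 0.166]
ft_force: [-0.0, -0.5, -2.3]
grip_width: 0.04
```

```bash
python3 -c "
from h import *
go([.13,-.72,.33],10);s=arm.read_state();print(s['joints'],s['qd'])"
```

```text
t=14.60 tcp [ 0.1696 -0.8194  0.277 ] yaw 9.52 tilt 3.44 pt [ 0.015 -0.058 -0.998] F [-0.  -0.5 -2.3] w 0.0400
tool d [-0.0223 -0.0592  0.1012] len 0.1194 twist -0.0084
[-1.43720851  0.81247731  0.27380229  0.00773802  1.99576154 -1.59983334] [-0.02403576 -0.11697585 -0.0005051   0.02632863 -0.25919841 -0.01471113]
```

apply_moves([
  [0,-0.024,-0.043],
  [0,-0.022,-0.044],
  [0,-0.021,-0.045],
  [0,-0.02,-0.045],
  [0,-0.018,-0.046],
  [0,-0.016,-0.046],
], twist=[0,0,0,0,0,0])

```text
time: 15.2
tool_pos: [0.1705, -0.8667, 0.3394]
tool_rot: [-1.865, -0.011, 0.168]
ft_force: [0.1, 0.4, -1.7]
grip_width: 0.0401
```

```bash
cat > r.py <<'E'
from h import *
import sys
z=np.load("rel.npz")
h=float(sys.argv[1]) if len(sys.argv)>1 else .06
s,p,R=tool();Rr=R@z['R'];c=p+R@z['t']
E=A@Rr
print("relay rel home xyz",np.round((c-HOME)@A.T,4),"tilt err deg about Y,X:",np.round(np.degrees([np.arcsin(E[0,2]),-np.arcsin(E[1,2])]),2),"yaw err",np.round(np.degrees(np.arcsin(E[1,0])),2))
d=R.T@(HOME+h*N-c)
go(p+R@d);print("joints",np.round(s['joints'],3));print("per 10mm -N in tool",np.round(R.T@(-.01*N),4))
E
python3 r.py
```

```text
relay rel home xyz [ 0.6281 -0.5769 -0.1343] tilt err deg about Y,X: [10.97 -0.4 ] yaw err -0.57
t=15.20 tcp [ 0.1705 -0.8667  0.3394] yaw 9.64 tilt 16.85 pt [ 0.059 -0.284 -0.957] F [ 0.1  0.4 -1.7] w 0.0401
tool d [ 0.5713 -0.0413  0.6611] len 0.8747 
joints [-1.45   0.751  0.274  0.025  1.823 -1.607]
per 10mm -N in tool [-0.0001  0.0097 -0.0023]
```

apply_moves([
  [0,-0.015,-0.046],
  [0,-0.014,-0.047],
  [0,-0.013,-0.047],
  [0,-0.012,-0.047],
], twist=[0,0,0,0])

```text
time: 15.6
tool_pos: [0.1717, -0.8992, 0.3796]
tool_rot: [-2.017, -0.014, 0.17]
ft_force: [0.1, 0.2, -1.9]
grip_width: 0.0397
```

```bash
python3 r.py
```

```text
relay rel home xyz [ 0.6781 -0.5813 -0.1158] tilt err deg about Y,X: [ 2.24 -0.3 ] yaw err -0.64
t=15.60 tcp [ 0.1717 -0.8992  0.3796] yaw 9.72 tilt 25.58 pt [ 0.085 -0.423 -0.902] F [ 0.1  0.2 -1.9] w 0.0397
tool d [ 0.5754 -0.117   0.6957] len 0.9104 
joints [-1.457  0.723  0.274  0.037  1.7   -1.611]
per 10mm -N in tool [-0.0001  0.01   -0.0008]
```

apply_moves([
  [0,-0.011,-0.047],
  [0.0,-0.01,0.02],
  [0.03,0,0.035],
  [0.03,0,0.035],
], twist=[0,0,0,0])

```text
time: 16.0
tool_pos: [0.2121, -0.8182, 0.361]
tool_rot: [-2.069, -0.013, 0.161]
ft_force: [0.2, -0.3, -2.0]
grip_width: 0.04
```

```bash
python3 r.py .2
```

```text
relay rel home xyz [ 0.6066 -0.5275 -0.0956] tilt err deg about Y,X: [-0.74 -0.63] yaw err -1.05
t=16.00 tcp [ 0.2121 -0.8182  0.361 ] yaw 9.24 tilt 28.56 pt [ 0.088 -0.47  -0.878] F [ 0.2 -0.3 -2. ] w 0.0400
tool d [ 0.5179 -0.2777  0.6231] len 0.8565 
joints [-1.384e+00  4.220e-01  7.770e-01 -1.000e-03  1.444e+00 -1.542e+00]
per 10mm -N in tool [-0.      0.01   -0.0003]
```

apply_moves([
  [0.027,-0.015,0.033],
  [0.028,-0.015,0.034],
  [0.028,-0.015,0.034],
  [0.028,-0.015,0.034],
  [0.028,-0.015,0.034],
  [0.028,-0.015,0.034],
  [0.028,-0.015,0.034],
  [0.028,-0.015,0.034],
  [0.028,-0.015,0.034],
  [0.028,-0.015,0.034],
], twist=[-0.016,0,0,0,0,0,0,0,0,0])

```text
time: 17.0
tool_pos: [0.4298, -0.3889, 0.3466]
tool_rot: [-2.097, -0.026, 0.175]
ft_force: [0.9, -0.8, -2.1]
grip_width: 0.0399
```

```bash
python3 r.py .15
```

```text
relay rel home xyz [ 0.2663 -0.2383  0.0844] tilt err deg about Y,X: [-2.36  0.4 ] yaw err -0.81
t=17.00 tcp [ 0.4298 -0.3889  0.3466] yaw 10.01 tilt 30.20 pt [ 0.109 -0.491 -0.864] F [ 0.9 -0.8 -2.1] w 0.0399
tool d [ 0.2363 -0.061   0.2691] len 0.3633 
joints [-0.649 -0.128  1.436 -0.335  1.424 -0.837]
per 10mm -N in tool [-0.0002  0.01    0.    ]
```

apply_moves([
  [0.03,-0.01,0.034],
  [0.03,-0.01,0.034],
  [0.03,-0.01,0.034],
  [0.03,-0.01,0.034],
  [0.03,-0.005,0.034],
  [0.03,-0.005,0.034],
  [0.015,-0.002,0.02],
  [0,0,0],
], twist=[-0.005,0,0,0,0,0,0,0])

```text
time: 17.8
tool_pos: [0.5963, -0.1181, 0.301]
tool_rot: [-2.107, -0.064, 0.194]
ft_force: [0.2, 0.6, -2.5]
grip_width: 0.0401
```

```bash
python3 r.py .07
```

```text
relay rel home xyz [ 0.0377 -0.0268  0.1638] tilt err deg about Y,X: [-2.9   2.84] yaw err -1.09
t=17.80 tcp [ 0.5963 -0.1181  0.301 ] yaw 11.12 tilt 30.92 pt [ 0.153 -0.491 -0.858] F [ 0.2  0.6 -2.5] w 0.0401
tool d [0.02   0.0948 0.0392] len 0.1046 
joints [-0.025  0.079  1.327 -0.508  1.549 -0.238]
per 10mm -N in tool [-0.0007  0.01    0.0001]
```

apply_moves([
  [0.012,0.02,0.022],
  [0.006,0.03,0.012],
  [0.002,0.03,0.004],
  [0,0.01,0],
  [0,0,0],
], twist=[-0.01,-0.01,0,0,0])

```text
time: 18.3
tool_pos: [0.6293, -0.1275, 0.2153]
tool_rot: [-2.112, -0.076, 0.213]
ft_force: [-0.1, 0.1, -2.1]
grip_width: 0.0395
```

```bash
python3 r.py .035; python3 look.py 7; python3 -c "
from h import *
p,_=load('scene','7');crop('scene',p,130,270,220,350,'z7s.png',4.6)
p,_=load('top','7');crop('top',p,460,560,140,240,'z7t.png',6)"
```

```text
relay rel home xyz [0.008  0.0043 0.0821] tilt err deg about Y,X: [-3.14  4.01] yaw err -0.56
t=18.30 tcp [ 0.6293 -0.1275  0.2153] yaw 12.22 tilt 31.29 pt [ 0.173 -0.49  -0.855] F [-0.1  0.1 -2.1] w 0.0395
tool d [-0.0084  0.0464  0.0087] len 0.048 
joints [-0.041  0.158  1.411 -0.514  1.378 -0.182]
per 10mm -N in tool [-0.0009  0.01    0.0002]
```

View pics/z7s.png

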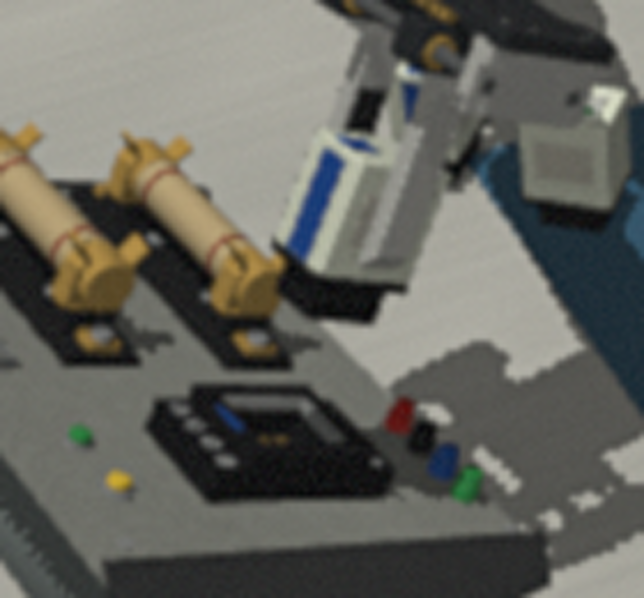

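View pics/z7t.png

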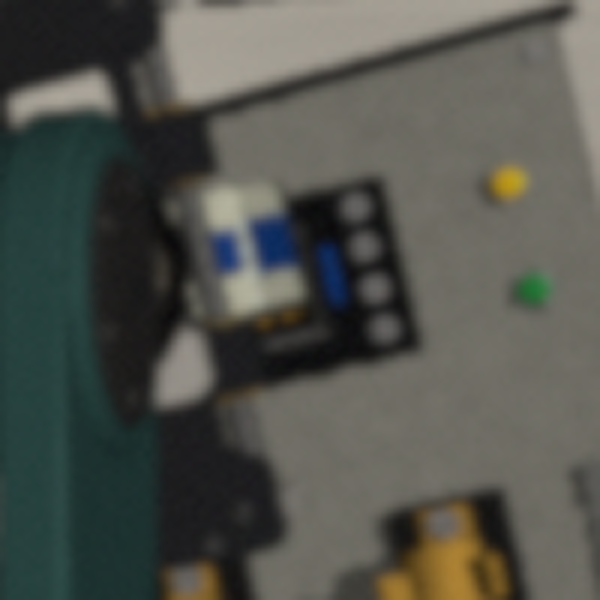

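apply_moves([
  [0,-0.05,0],
  [0,-0.05,0],
  [0,0,0],
], twist=[0,0,0])

```text
time: 18.7
tool_pos: [0.6116, -0.0786, 0.309]
tool_rot: [-2.113, -0.085, 0.211]
ft_force: [0.8, 0.1, -1.8]
grip_width: 0.0396
```

```bash
python3 r.py .07
```

```text
relay rel home xyz [ 0.0104 -0.0044  0.1889] tilt err deg about Y,X: [-3.2   4.36] yaw err -0.96
t=18.70 tcp [ 0.6116 -0.0786  0.309 ] yaw 12.08 tilt 31.42 pt [ 0.179 -0.489 -0.853] F [ 0.8  0.1 -1.8] w 0.0396
tool d [-0.0066  0.1186  0.0125] len 0.1194 
joints [ 0.046  0.103  1.288 -0.52   1.569 -0.188]
per 10mm -N in tool [-0.0009  0.01    0.0002]
```

apply_moves([
  [-0.003,0.012,0.006],
  [-0.003,0.012,0.006],
  [0,0.012,0],
  [0,0.012,0],
  [0,0.012,0],
  [0,0.012,0],
], twist=[0,0,0,0,0,0])

```text
time: 19.3
tool_pos: [0.6158, -0.1083, 0.2325]
tool_rot: [-2.112, -0.082, 0.21]
ft_force: [0.6, 0.7, -2.2]
grip_width: 0.0398
```

```bash
python3 r.py .035
```

```text
relay rel home xyz [-0.0019 -0.0056  0.1076] tilt err deg about Y,X: [-3.13  4.19] yaw err -0.92
t=19.30 tcp [ 0.6158 -0.1083  0.2325] yaw 12.02 tilt 31.32 pt [ 0.176 -0.489 -0.854] F [ 0.6  0.7 -2.2] w 0.0398
tool d [-0.0009  0.0728 -0.0007] len 0.0728 
joints [-0.008  0.122  1.417 -0.516  1.417 -0.162]
per 10mm -N in tool [-0.0009  0.01    0.0002]
```

apply_moves([
  [-0.05,-0.01,0],
  [-0.05,-0.01,0],
  [-0.05,0,0],
  [0,0,0],
], twist=[0,0,0,0])

```text
time: 19.7
tool_pos: [0.4614, -0.1327, 0.2181]
tool_rot: [-2.103, -0.05, 0.205]
ft_force: [0.1, -0.3, -2.3]
grip_width: 0.0396
```

```bash
python3 r.py .035
```

```text
relay rel home xyz [-0.0116 -0.1622  0.0966] tilt err deg about Y,X: [-2.66  2.5 ] yaw err -0.11
t=19.70 tcp [ 0.4614 -0.1327  0.2181] yaw 11.75 tilt 30.63 pt [ 0.146 -0.488 -0.86 ] F [ 0.1 -0.3 -2.3] w 0.0396
tool d [ 0.1583  0.0711 -0.0112] len 0.1739 
joints [-0.07  -0.204  1.756 -0.505  1.407 -0.224]
per 10mm -N in tool [-0.0006  0.01    0.0001]
```

apply_moves([
  [0.015,0,0],
  [0.016,0,0],
  [0.016,0,-0.002],
  [0.016,0,-0.002],
  [0.016,0,-0.002],
  [0.016,0,-0.002],
  [0.016,0,-0.002],
  [0.016,0,0],
], twist=[0,0,0,0,0,0,0,0])

```text
time: 20.5
tool_pos: [0.6045, -0.1158, 0.2268]
tool_rot: [-2.104, -0.057, 0.205]
ft_force: [0.7, -0.4, -1.7]
grip_width: 0.04
```

```bash
python3 r.py .035
```

```text
relay rel home xyz [-0.0001 -0.0183  0.0999] tilt err deg about Y,X: [-2.72  2.81] yaw err -0.3
t=20.50 tcp [ 0.6045 -0.1158  0.2268] yaw 11.76 tilt 30.72 pt [ 0.151 -0.488 -0.86 ] F [ 0.7 -0.4 -1.7] w 0.0400
tool d [0.0141 0.066  0.0005] len 0.0675 
joints [-0.022  0.115  1.433 -0.512  1.428 -0.18 ]
per 10mm -N in tool [-0.0006  0.01    0.0001]
```

apply_moves([
  [-0.036,0,-0.034],
  [-0.036,0,-0.034],
  [-0.036,0,-0.034],
  [-0.036,0,-0.034],
  [0,0,0],
  [0.012,0,0.012],
  [0.013,0,0.012],
  [0.013,0,0.012],
  [0.013,0,0.012],
  [0.013,0,0.012],
], twist=[0,0,0,0,0,0,0,0,0,0])

```text
time: 21.5
tool_pos: [0.5613, -0.2044, 0.2523]
tool_rot: [-2.105, -0.053, 0.207]
ft_force: [0.3, -0.6, -2.3]
grip_width: 0.0395
```

```bash
python3 r.py .035
```

```text
relay rel home xyz [ 0.0817 -0.0762  0.0821] tilt err deg about Y,X: [-2.73  2.68] yaw err -0.1
t=21.50 tcp [ 0.5613 -0.2044  0.2523] yaw 11.86 tilt 30.72 pt [ 0.149 -0.489 -0.86 ] F [ 0.3 -0.6 -2.3] w 0.0395
tool d [0.0733 0.051  0.082 ] len 0.1213 
joints [-0.196  0.013  1.491 -0.476  1.387 -0.36 ]
per 10mm -N in tool [-0.0006  0.01    0.0001]
```

apply_moves([
  [0.014,0,0.016],
  [0.014,0,0.016],
  [0.014,0,0.016],
  [0.012,0.004,0.014],
  [0.01,0.008,0.01],
  [0.003,0.008,0.003],
  [0,0.005,0],
], twist=[0,0,0,0,0,0,0])

```text
time: 22.2
tool_pos: [0.6384, -0.1285, 0.1849]
tool_rot: [-2.101, -0.054, 0.218]
ft_force: [-0.5, 0.2, -2.5]
grip_width: 0.0398
```

```bash
python3 r.py .035
```

```text
relay rel home xyz [-0.0051  0.0129  0.0545] tilt err deg about Y,X: [-2.49  3.06] yaw err 0.4
t=22.20 tcp [ 0.6384 -0.1285  0.1849] yaw 12.48 tilt 30.51 pt [ 0.154 -0.484 -0.862] F [-0.5  0.2 -2.5] w 0.0398
tool d [-0.0143  0.0186 -0.0049] len 0.024 
joints [-0.045  0.205  1.413 -0.51   1.353 -0.179]
per 10mm -N in tool [-0.0007  0.01    0.0001]
```

```bash
cat >> r.py <<'E'
b=c-.04*Rr[:,2]; q=(b-(HOME-.04*N))@A.T
print("foot bottom rel",np.round(q,4),"tool d to put it at h:",np.round(R.T@(HOME-.04*N+h*N-b),4))
E
python3 r.py .03
```

```text
relay rel home xyz [-0.0051  0.0129  0.0545] tilt err deg about Y,X: [-2.49  3.06] yaw err 0.4
t=22.20 tcp [ 0.6384 -0.1285  0.1849] yaw 12.48 tilt 30.51 pt [ 0.154 -0.484 -0.862] F [-0.5  0.2 -2.5] w 0.0398
tool d [-0.0146  0.0236 -0.0049] len 0.0282 
joints [-0.045  0.205  1.413 -0.51   1.353 -0.179]
per 10mm -N in tool [-0.0007  0.01    0.0001]
foot bottom rel [-0.0034  0.0151  0.0546] tool d to put it at h: [-0.0168  0.0235 -0.0031]
```

apply_moves([
  [-0.014,0.008,-0.003],
  [-0.003,0.01,0],
  [0,0.005,0],
  [0,0,0],
], twist=[0,0,0,0])

```text
time: 22.6
tool_pos: [0.6274, -0.1478, 0.1622]
tool_rot: [-2.101, -0.052, 0.217]
ft_force: [-0.6, -0.0, -2.1]
grip_width: 0.0399
```

```bash
python3 r.py .024; python3 look.py 8; python3 -c "
from h import *
p,_=load('scene','8');crop('scene',p,150,250,240,340,'z8s.png',6)
p,_=load('top','8');crop('top',p,460,560,140,240,'z8t.png',6)"
```

```text
relay rel home xyz [-0.0018 -0.0013  0.0263] tilt err deg about Y,X: [-2.48  2.97] yaw err 0.4
t=22.60 tcp [ 0.6274 -0.1478  0.1622] yaw 12.42 tilt 30.49 pt [ 0.153 -0.484 -0.862] F [-0.6 -0.  -2.1] w 0.0399
tool d [ 0.0011  0.0024 -0.0018] len 0.0032 
joints [-0.079  0.194  1.472 -0.511  1.296 -0.185]
per 10mm -N in tool [-0.0007  0.01    0.0001]
foot bottom rel [-0.      0.0008  0.0264] tool d to put it at h: [-0.0009  0.0023 -0.    ]
```

View pics/z8s.png

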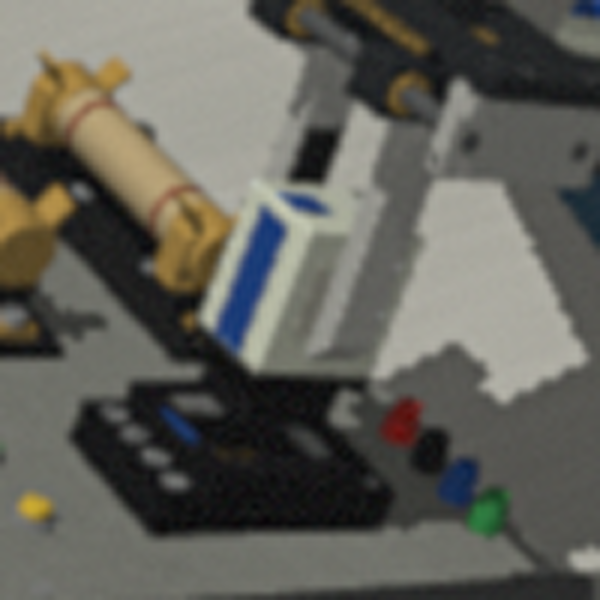

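View pics/z8t.png

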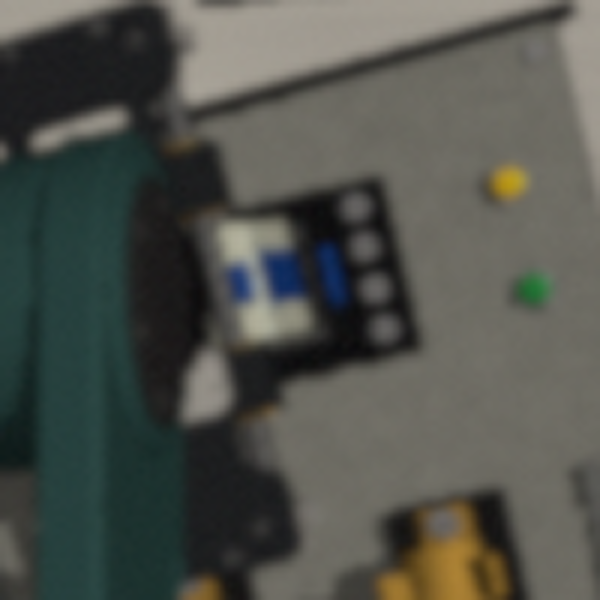

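Run:
```python
from h import *
np.set_printoptions(precision=4,suppress=True)
z=np.load("rel.npz");s,p,R=tool();Rr=R@z['R'];c=p+R@z['t']
K=[]
for n,(u0,u1,v0,v1) in (("scene",(182,206,265,305)),("top",(500,512,178,192))):
    im,d=load(n,8);hs=cv2.cvtColor(im,cv2.COLOR_RGB2HSV);C=cloud(n,d)
    m=np.zeros((480,640),bool);m[v0:v1,u0:u1]=True
    b=m&(hs[...,0]>105)&(hs[...,0]<130)&(hs[...,1]>140)
    q=(C[b]-c)@Rr
    print(n,b.sum(),"blue in relay frame med",np.median(q,0),np.percentile(q,[5,95],axis=0))
    w=m&(C[...,2]>.15)&(hs[...,1]<70)&(hs[...,2]>100);q=(C[w]-c)@Rr;print("white",np.percentile(q,[3,50,97],axis=0))
# predicted corners of relay body in images vs seen
for n in("scene","top"):
    print(n,{k:proj(n,c+Rr@np.array(v)).round(1).tolist() for k,v in dict(t1=(.026,.02,.04),t2=(.026,-.02,.04),t3=(-.026,.02,.04),b1=(.026,.02,-.022),b2=(.026,-.02,-.022),b3=(-.026,.02,-.022)).items()})
```

```text
scene 85 blue in relay frame med [0.0275 0.0025 0.0105] [[ 0.0241 -0.005  -0.0106]
 [ 0.0302  0.0076  0.0389]]
white [[ 0.0075 -0.0231 -0.013 ]
 [ 0.024   0.0167  0.017 ]
 [ 0.0296  0.0291  0.0419]]
top 34 blue in relay frame med [ 0.0266 -0.0009  0.0089] [[ 0.0205 -0.0056 -0.0153]
 [ 0.0272  0.0051  0.0382]]
white [[ 0.0205 -0.0119 -0.0039]
 [ 0.0259  0.0046  0.0361]
 [ 0.0274  0.0156  0.0432]]
scene {'t1': [201.6, 277.3], 't2': [191.7, 268.6], 't3': [220.9, 279.2], 'b1': [190.9, 303.5], 'b2': [181.3, 294.3], 'b3': [210.3, 304.6]}
top {'t1': [500.4, 175.8], 't2': [505.4, 195.6], 't3': [474.7, 183.0], 'b1': [507.8, 175.9], 'b2': [512.6, 194.7], 'b3': [483.2, 182.7]}
```

apply_moves([
  [-0.001,0.004,0],
  [0,0.005,0],
  [0,0.004,0],
  [0,0.003,0],
], twist=[0,0,0,0])

```text
time: 23.1
tool_pos: [0.6306, -0.1548, 0.1529]
tool_rot: [-2.102, -0.059, 0.217]
ft_force: [-10.4, 12.3, 14.6]
grip_width: 0.0401
```

```bash
python3 r.py .01
```

```text
relay rel home xyz [0.     0.0008 0.0144] tilt err deg about Y,X: [-2.54  3.3 ] yaw err 0.23
t=23.10 tcp [ 0.6306 -0.1548  0.1529] yaw 12.46 tilt 30.59 pt [ 0.159 -0.483 -0.861] F [-10.4  12.3  14.6] w 0.0401
tool d [-0.0011  0.0044  0.0001] len 0.0045 
joints [-0.091  0.203  1.481 -0.511  1.268 -0.184]
per 10mm -N in tool [-0.0007  0.01    0.0001]
foot bottom rel [0.0018 0.0031 0.0145] tool d to put it at h: [-0.0034  0.0043  0.0019]
```

apply_moves([
  [-0.003,-0.002,0.001],
  [-0.002,0,0.001],
], twist=[0,0])

```text
time: 23.3
tool_pos: [0.6255, -0.153, 0.1541]
tool_rot: [-2.102, -0.061, 0.218]
ft_force: [0.8, 1.2, -1.4]
grip_width: 0.0397
```

```bash
python3 r.py .01
```

```text
relay rel home xyz [-0.0016 -0.004   0.0168] tilt err deg about Y,X: [-2.56  3.39] yaw err 0.19
t=23.30 tcp [ 0.6255 -0.153   0.1541] yaw 12.48 tilt 30.62 pt [ 0.16  -0.483 -0.861] F [ 0.8  1.2 -1.4] w 0.0397
tool d [ 0.0034  0.0071 -0.0016] len 0.0081 
joints [-0.089  0.19   1.494 -0.512  1.267 -0.181]
per 10mm -N in tool [-0.0007  0.01    0.0001]
foot bottom rel [ 0.0002 -0.0016  0.0169] tool d to put it at h: [0.0011 0.007  0.0002]
```

apply_moves([
  [0.001,0.004,0],
  [-0.001,0.004,0],
  [-0.001,0.004,0],
], twist=[0,0,0])

```text
time: 23.6
tool_pos: [0.6272, -0.1592, 0.1432]
tool_rot: [-2.103, -0.063, 0.219]
ft_force: [2.1, 1.4, -0.6]
grip_width: 0.0397
```

```bash
python3 r.py .01
```

```text
relay rel home xyz [-0.0016 -0.0033  0.0042] tilt err deg about Y,X: [-2.58  3.55] yaw err 0.19
t=23.60 tcp [ 0.6272 -0.1592  0.1432] yaw 12.56 tilt 30.67 pt [ 0.163 -0.483 -0.86 ] F [ 2.1  1.4 -0.6] w 0.0397
tool d [ 0.0037 -0.0056 -0.0016] len 0.0069 
joints [-0.099  0.2    1.506 -0.513  1.241 -0.18 ]
per 10mm -N in tool [-0.0008  0.01    0.0001]
foot bottom rel [ 0.0003 -0.0008  0.0043] tool d to put it at h: [ 0.0012 -0.0056  0.0002]
```

apply_moves([
  [0.001,0.004,0],
  [0.001,0.004,-0.001],
  [0.001,0.004,0],
], twist=[0,0,0])

```text
time: 23.9
tool_pos: [0.6291, -0.1635, 0.1412]
tool_rot: [-2.101, -0.059, 0.212]
ft_force: [-12.4, 14.1, 17.4]
grip_width: 0.0397
```

```bash
python3 r.py .0
```

```text
relay rel home xyz [ 0.0014 -0.0023  0.0002] tilt err deg about Y,X: [-2.53  3.16] yaw err -0.05
t=23.90 tcp [ 0.6291 -0.1635  0.1412] yaw 12.15 tilt 30.57 pt [ 0.157 -0.484 -0.861] F [-12.4  14.1  17.4] w 0.0397
tool d [0.0023 0.0004 0.0014] len 0.0027 
joints [-0.106  0.209  1.497 -0.513  1.243 -0.181]
per 10mm -N in tool [-0.0007  0.01    0.0001]
foot bottom rel [ 0.0032 -0.0001  0.0003] tool d to put it at h: [0.     0.0003 0.0032]
```

apply_moves([
  [0.001,0.006,0.001],
  [0.001,0.006,0.001],
  [0.001,0.006,0.001],
], twist=[0,0,0])

```text
time: 24.2
tool_pos: [0.6297, -0.164, 0.1413]
tool_rot: [-2.1, -0.058, 0.202]
ft_force: [-14.4, 16.3, 21.6]
grip_width: 0.04
```

```bash
python3 r.py .0; python3 look.py 9; python3 -c "
from h import *
p,_=load('scene','9');crop('scene',p,150,250,240,340,'z9s.png',6)"
```

```text
relay rel home xyz [ 0.002  -0.0019 -0.    ] tilt err deg about Y,X: [-2.48  2.8 ] yaw err -0.5
t=24.20 tcp [ 0.6297 -0.164   0.1413] yaw 11.57 tilt 30.49 pt [ 0.151 -0.485 -0.862] F [-14.4  16.3  21.6] w 0.0400
tool d [0.0019 0.0001 0.002 ] len 0.0027 
joints [-0.106  0.215  1.491 -0.513  1.251 -0.173]
per 10mm -N in tool [-0.0006  0.01    0.    ]
foot bottom rel [0.0037 0.0001 0.0001] tool d to put it at h: [-0.0001  0.      0.0037]
```

View pics/z9s.png

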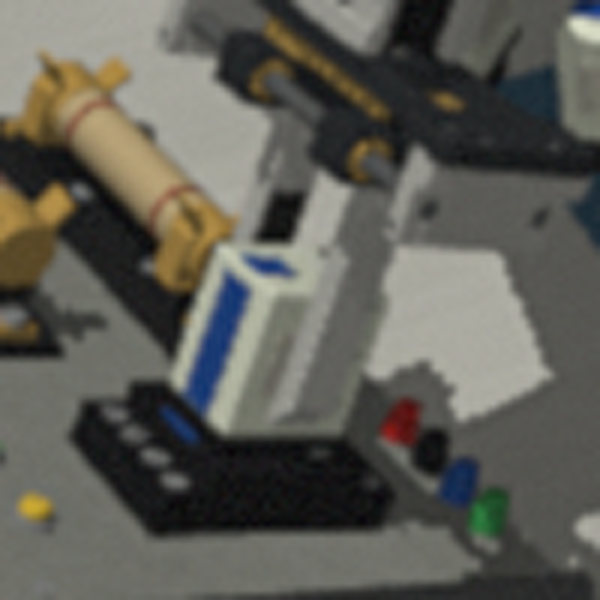

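apply_moves([
  [0,0,0],
  [0,0,0],
  [0,0,0],
  [0,0,0],
  [0,0,0],
], twist=[0,0,0,0,0], hand=0.35)

```text
time: 24.8
tool_pos: [0.6307, -0.165, 0.144]
tool_rot: [-2.104, -0.062, 0.202]
ft_force: [-0.1, 0.1, -0.9]
grip_width: 0.061
```

apply_moves([
  [0,-0.012,0],
  [0,-0.025,0],
  [0,-0.035,0],
  [0,-0.035,0],
], twist=[0,0,0,0])

```text
time: 25.2
tool_pos: [0.6104, -0.1134, 0.2308]
tool_rot: [-2.099, -0.046, 0.197]
ft_force: [0.2, 0.2, 1.1]
grip_width: 0.0608
```

```bash
python3 r.py .0; python3 look.py 10; python3 -c "
from h import *
p,_=load('scene','10');crop('scene',p,90,250,200,340,'z10s.png',4.3)
p,_=load('top','10');crop('top',p,460,560,140,240,'z10t.png',6)"
```

```text
relay rel home xyz [ 0.0006 -0.0122  0.1041] tilt err deg about Y,X: [-2.44  2.04] yaw err -0.35
t=25.20 tcp [ 0.6104 -0.1134  0.2308] yaw 11.29 tilt 30.37 pt [ 0.137 -0.487 -0.863] F [0.2 0.2 1.1] w 0.0608
tool d [0.0069 0.1045 0.0011] len 0.1048 
joints [-0.018  0.137  1.399 -0.509  1.455 -0.181]
per 10mm -N in tool [-0.0005  0.01    0.    ]
foot bottom rel [ 0.0023 -0.0108  0.1041] tool d to put it at h: [0.0055 0.1045 0.0028]
```

View pics/z10s.png

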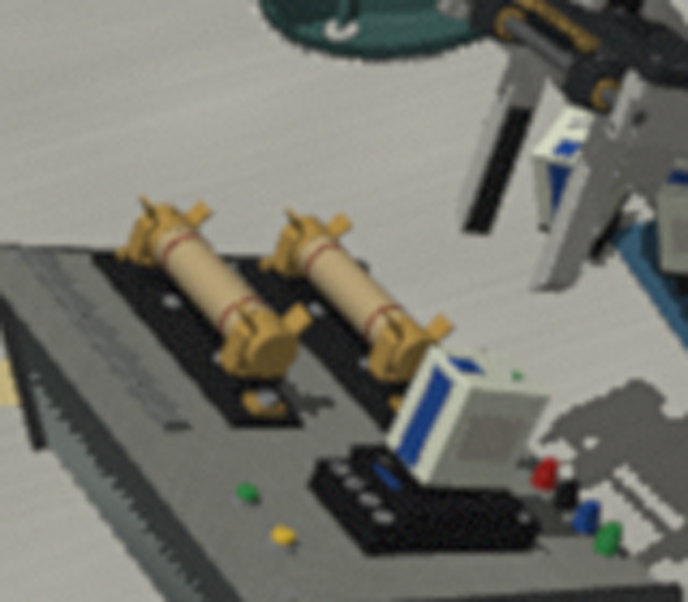

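View pics/z10t.png

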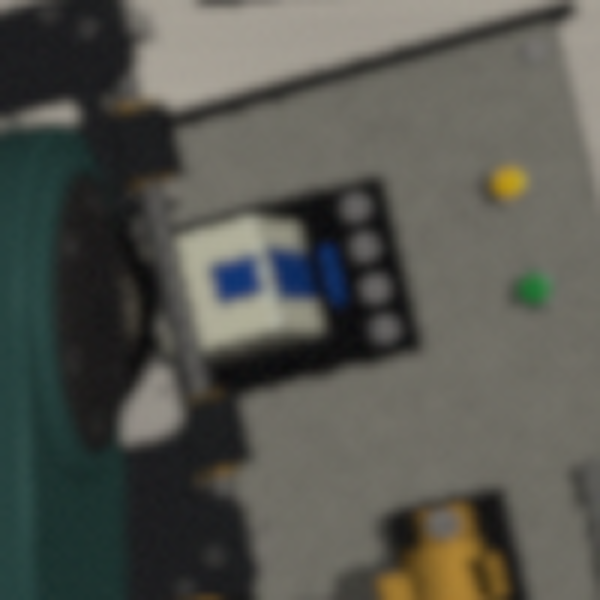

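```bash
cat > chk.py <<'E'
from h import *
import sys
np.set_printoptions(precision=4,suppress=True)
k=sys.argv[1]
for n in("top","scene"):
    im,d=load(n,k);Q=(cloud(n,d)-HOME)@A.T;hs=cv2.cvtColor(im,cv2.COLOR_RGB2HSV)
    m=(d>0)&(np.abs(Q[...,0])<.04)&(np.abs(Q[...,1])<.035)&(Q[...,2]>-.02)&(Q[...,2]<.05)&(hs[...,2]>60)
    for nm,ax,lo,hi in(("top z",2,.036,.044),("+x face",0,.022,.031),("+y face",1,.016,.026)):
        s=m&(Q[...,ax]>lo)&(Q[...,ax]<hi)
        for a2 in range(3):
            if a2!=ax: pass
        s=cv2.erode(s.astype(np.uint8),np.ones((3,3)))>0
        q=Q[s]
        if len(q)<25: continue
        c=q.mean(0);nn=np.linalg.svd(q-c,full_matrices=False)[2][2];nn*=np.sign(nn[ax])
        print(n,nm,len(q),"mean",c,"normal",nn,"deg off",np.degrees(np.arccos(nn[ax])))
    print("   extents",np.percentile(Q[m&(Q[...,2]>0.0)],[1,99],axis=0).round(4).tolist())
E
python3 chk.py 10
```

```text
top top z 47 mean [0.0032 0.0074 0.0408] normal [-0.1026  0.0226  0.9945] deg off 6.02877228680998
top +x face 45 mean [ 0.0235 -0.0009  0.0087] normal [ 0.9987 -0.0029  0.0516] deg off 2.960347883799457
   extents [[-0.0147, -0.0195, 0.0016], [0.0243, 0.0205, 0.0467]]
scene top z 77 mean [-0.0057  0.0093  0.0414] normal [ 0.0018 -0.0091  1.    ] deg off 0.5320268097737993
scene +x face 97 mean [0.025  0.0032 0.005 ] normal [ 0.9986 -0.026   0.046 ] deg off 3.027510508454435
scene +y face 278 mean [0.0021 0.0223 0.0131] normal [ 0.0005  1.     -0.0044] deg off 0.25160403373690615
   extents [[-0.0275, -0.0162, 0.0004], [0.0267, 0.0265, 0.0453]]
```

apply_moves([
  [-0.02,-0.03,0],
  [-0.04,-0.02,0.02],
  [-0.04,0,0.03],
  [-0.04,0,0.03],
], twist=[0,0,0,0])

```text
time: 25.7
tool_pos: [0.4576, -0.0482, 0.2316]
tool_rot: [-2.103, -0.062, 0.197]
ft_force: [-0.2, 1.0, 0.6]
grip_width: 0.0613
```

```bash
python3 - <<'E'
from h import *
go([0,0,0])
for n in("scene","top"):
    P=[];D=[]
    for i in range(4):
        p,d=arm.snapshot(n);P.append(p);D.append(d)
    np.savez(f"{n}11.npz",p=np.mean(P,0).astype(np.uint8),d=np.median(D,0))
p,_=load("scene",11);crop("scene",p,170,235,260,325,"z11s.png",9)
p,_=load("top",11);crop("top",p,470,540,155,225,"z11t.png",8.5)
E
python3 chk.py 11
```

```text
t=25.70 tcp [ 0.4576 -0.0482  0.2316] yaw 11.27 tilt 30.68 pt [ 0.151 -0.487 -0.86 ] F [-0.2  1.   0.6] w 0.0613
tool d [-0.4528  0.1065  0.2213] len 0.5151 
top top z 302 mean [-0.0074  0.0005  0.0408] normal [-0.0604 -0.0026  0.9982] deg off 3.4636441721335984
top +x face 49 mean [ 0.0236 -0.0002  0.0097] normal [0.9983 0.0082 0.0576] deg off 3.336409142235371
   extents [[-0.0294, -0.0193, 0.0035], [0.024, 0.0206, 0.0449]]
scene top z 110 mean [-0.0012  0.0106  0.0416] normal [-0.0032  0.0196  0.9998] deg off 1.1392031111682108
scene +x face 177 mean [0.0244 0.0042 0.0098] normal [0.9987 0.0079 0.0506] deg off 2.934413764154561
scene +y face 418 mean [0.0017 0.0225 0.0158] normal [-0.0039  1.      0.0082] deg off 0.5206336950257436
   extents [[-0.0282, -0.0151, 0.0002], [0.0257, 0.0245, 0.0447]]
```

View pics/z11s.png

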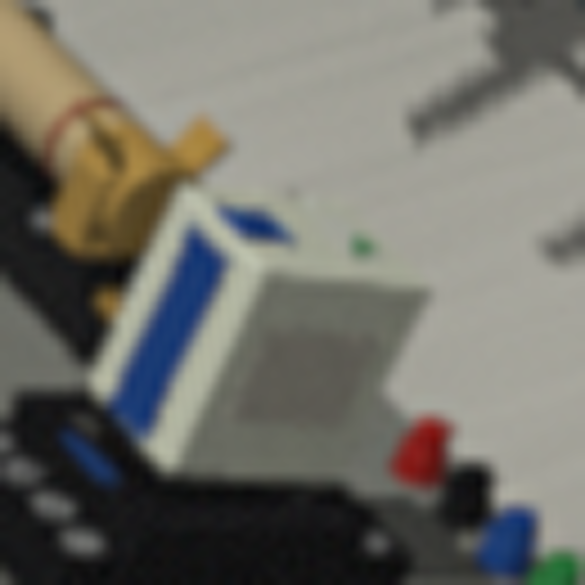

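View pics/z11t.png

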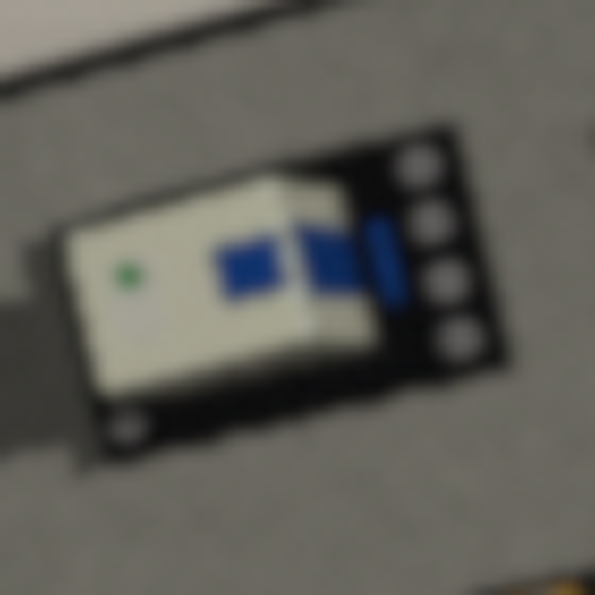

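```bash
cat > tip.py <<'E'
from h import *
import sys
x,y,h=map(float,sys.argv[1:4])
_,p,R=tool();tip=p+.022*R[:,1];q=(tip-HOME)@A.T
s=arm.read_state();print("tip rel home",np.round(q,4),"F panel",np.round(A@s['ft_force'],1))
go(p+R@(R.T@(HOME+np.array([x,y,h])@A-tip)))
E
python3 tip.py .014 0 .08
```

```text
tip rel home [-0.0761 -0.1471  0.1428] F panel [ 0.2  0.4 -0.1]
t=26.10 tcp [ 0.4604 -0.0487  0.2333] yaw 11.27 tilt 30.71 pt [ 0.152 -0.488 -0.86 ] F [ 0.5 -0.1 -0. ] w 0.0614
tool d [ 0.1438  0.0731 -0.0877] len 0.1836
```

apply_moves([
  [0.018,0,-0.012],
  [0.02,0,-0.012],
  [0.02,0,-0.012],
  [0.02,0,-0.012],
  [0.02,0.01,-0.012],
  [0.02,0.015,-0.012],
  [0.015,0.015,-0.01],
  [0.005,0.012,-0.004],
  [0,0,0],
], twist=[0,0,0,0,0,0,0,0,0], hand=1)

```text
time: 27.0
tool_pos: [0.6329, -0.1295, 0.2463]
tool_rot: [-2.106, -0.073, 0.189]
ft_force: [-0.1, 0.4, -0.6]
grip_width: 0.0005
```

```bash
python3 tip.py .014 0 .05
```

```text
tip rel home [0.0253 0.0088 0.0994] F panel [-0.6 -0.  -0.3]
t=27.00 tcp [ 0.6329 -0.1295  0.2463] yaw 10.81 tilt 30.90 pt [ 0.157 -0.489 -0.858] F [-0.1  0.4 -0.6] w 0.0005
tool d [-0.0125  0.0485  0.0116] len 0.0514
```

apply_moves([
  [-0.01,0.01,0.01],
  [-0.002,0.014,0.001],
  [0,0.013,0],
  [0,0.008,0],
  [0,0,0],
], twist=[0,0,0,0,0])

```text
time: 27.5
tool_pos: [0.6271, -0.1458, 0.2]
tool_rot: [-2.106, -0.075, 0.188]
ft_force: [-0.0, 0.4, 0.3]
grip_width: 0.0003
```

```bash
python3 tip.py .014 0 .04
```

```text
tip rel home [0.0152 0.0003 0.0517] F panel [-0.2  0.1  0.4]
t=27.50 tcp [ 0.6271 -0.1458  0.2   ] yaw 10.77 tilt 30.92 pt [ 0.158 -0.489 -0.858] F [-0.   0.4  0.3] w 0.0003
tool d [-0.0012  0.0116  0.0013] len 0.0118
```

apply_moves([
  [-0.001,0.005,0.001],
  [0,0.004,0],
  [0,0.004,0],
], twist=[0,0,0])

```text
time: 27.8
tool_pos: [0.6301, -0.1528, 0.1924]
tool_rot: [-2.111, -0.081, 0.189]
ft_force: [-2.4, 2.0, 13.9]
grip_width: 0.0006
```

```bash
python3 tip.py .014 0 .04
```

```text
tip rel home [0.0179 0.0021 0.0415] F panel [ 4.9 -2.  13.2]
t=27.80 tcp [ 0.6301 -0.1528  0.1924] yaw 10.83 tilt 31.28 pt [ 0.165 -0.492 -0.855] F [-2.4  2.  13.9] w 0.0006
tool d [-0.0024  0.0013  0.0039] len 0.0047
```

apply_moves([
  [-0.001,0.006,-0.002],
  [-0.001,0.006,-0.002],
  [0,0.005,0],
], twist=[0,0,0])

```text
time: 28.1
tool_pos: [0.6367, -0.161, 0.1981]
tool_rot: [-2.116, -0.106, 0.192]
ft_force: [-5.9, 9.7, 11.7]
grip_width: 0.0003
```

```bash
python3 tip.py .014 0 .04
```

```text
tip rel home [0.0289 0.0077 0.0418] F panel [-3.3 -4.1 15.5]
t=28.10 tcp [ 0.6367 -0.161   0.1981] yaw 11.01 tilt 31.76 pt [ 0.188 -0.492 -0.85 ] F [-5.9  9.7 11.7] w 0.0003
tool d [-0.0084  0.0007  0.0146] len 0.0168
```

apply_moves([
  [0,-0.015,0],
  [-0.01,-0.03,0.005],
  [-0.04,-0.025,0.01],
  [-0.04,0,0.02],
  [-0.04,0,0.02],
], twist=[0,0,0,0,0])

```text
time: 28.6
tool_pos: [0.4927, -0.1028, 0.2237]
tool_rot: [-2.12, -0.119, 0.193]
ft_force: [-0.6, 0.5, -0.3]
grip_width: 0.0004
```

```bash
cat > multi.py <<'E'
from h import *
import sys
k=sys.argv[1]
for n in("scene","top"):
    P=[];D=[]
    for i in range(4):
        p,d=arm.snapshot(n);P.append(p);D.append(d)
    np.savez(f"{n}{k}.npz",p=np.mean(P,0).astype(np.uint8),d=np.median(D,0))
p,_=load("scene",k);crop("scene",p,170,235,260,325,f"z{k}s.png",9)
p,_=load("top",k);crop("top",p,470,540,155,225,f"z{k}t.png",8.5)
E
python3 multi.py 12;python3 chk.py 12
```

```text
top top z 98 mean [-0.0312  0.0008  0.0407] normal [-0.2577 -0.0123  0.9662] deg off 14.949525527018467
   extents [[-0.0394, -0.0195, 0.0022], [0.02, 0.0203, 0.0498]]
scene top z 33 mean [-0.0024  0.0145  0.0405] normal [0.0392 0.0174 0.9991] deg off 2.4608353978430753
scene +y face 387 mean [-0.0065  0.0224  0.0192] normal [0.0077 1.     0.0024] deg off 0.46242516771710923
   extents [[-0.0367, -0.0156, 0.0007], [0.0212, 0.0245, 0.0493]]
```

View pics/z12s.png

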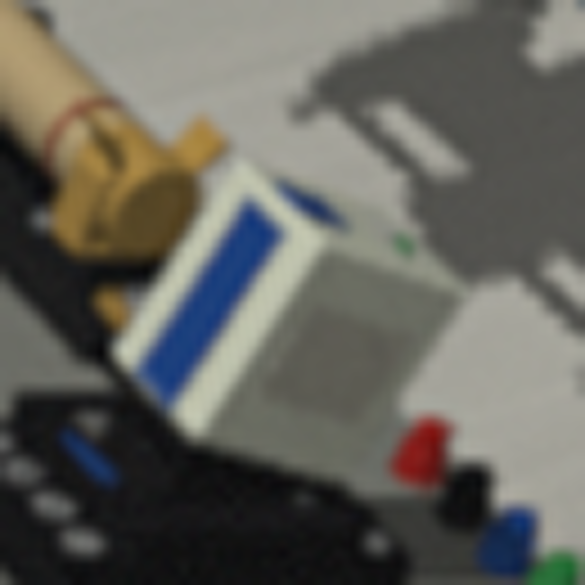

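View pics/z12t.png

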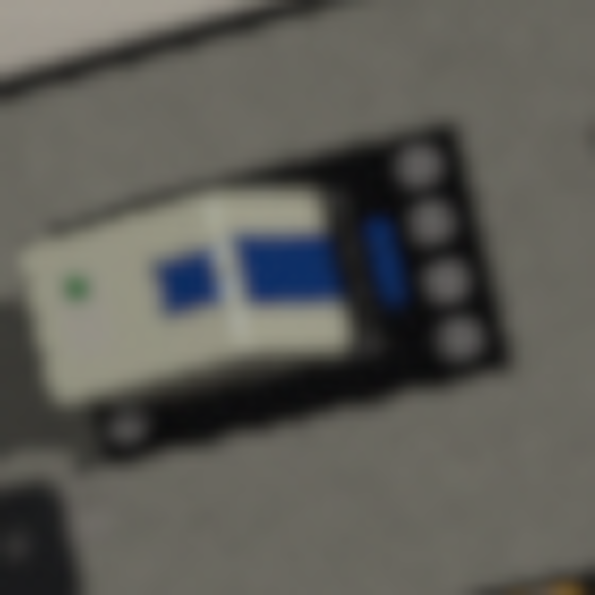

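apply_moves([
  [-0.05,0,0],
  [-0.05,0,0],
  [-0.05,0,0],
  [0,0,0],
], twist=[0,0,0,0], hand=0)

```text
time: 29.4
tool_pos: [0.35, -0.134, 0.2054]
tool_rot: [-2.12, -0.114, 0.191]
ft_force: [0.1, 0.2, -0.1]
grip_width: 0.0293
```

```bash
python3 r.py .035
python3 - <<'E'
from h import *
np.set_printoptions(precision=4,suppress=True)
# relay pose estimate from picture 12: +y face pts and stripe face
for n in("scene","top"):
    im,d=load(n,12);Q=(cloud(n,d)-HOME)@A.T;hs=cv2.cvtColor(im,cv2.COLOR_RGB2HSV)
    m=(d>0)&(abs(Q[...,0])<.06)&(abs(Q[...,1])<.03)&(Q[...,2]>-.02)&(Q[...,2]<.07)
    w=m&(hs[...,2]>60)
    if n=="scene":
        s=cv2.erode((w&(Q[...,1]>.016)&(Q[...,1]<.027)).astype(np.uint8),np.ones((2,2)))>0
        r=cv2.minAreaRect((Q[s][:,[0,2]]*1000).astype(np.float32));print("y face rect (mm, x,z)",r)
    b=m&(hs[...,0]>105)&(hs[...,0]<130)&(hs[...,1]>130)&(Q[...,2]>-.01)
    nl,lab,st,ce=cv2.connectedComponentsWithStats(b.astype(np.uint8))
    for i in range(1,nl):
        if st[i,4]<15: continue
        q=Q[lab==i];c=q.mean(0);nn=np.linalg.svd(q-c,full_matrices=False)[2][2];nn*=np.sign(nn[0]+nn[2]);print(n,"blue",ce[i],st[i,4],c,nn,np.degrees(np.arctan2(nn[2],nn[0])),q.min(0),q.max(0))
E
```

```text
relay rel home xyz [-0.0333 -0.2715  0.0946] tilt err deg about Y,X: [-3.68  5.1 ] yaw err -2.83
t=29.40 tcp [ 0.35   -0.134   0.2054] yaw 10.96 tilt 32.05 pt [ 0.194 -0.494 -0.848] F [ 0.1  0.2 -0.1] w 0.0293
tool d [ 0.2648  0.0888 -0.0198] len 0.28 
joints [-0.1   -0.524  2.009 -0.499  1.401 -0.238]
per 10mm -N in tool [-0.0011  0.0099  0.0002]
foot bottom rel [-0.0307 -0.268   0.0948] tool d to put it at h: [ 0.2611  0.0886 -0.0174]
y face rect (mm, x,z) ((-9.212394714355469, 17.789447784423828), (52.33209991455078, 55.628971099853516), 13.685914039611816)
scene blue [192.8696 293.1087] 92 [0.0162 0.0029 0.0225] [ 0.9691 -0.0443  0.2427] 14.060051295857951 [ 0.0098 -0.0037 -0.0002] [0.0219 0.0098 0.0445]
top blue [504.3824 186.2794] 68 [0.0161 0.0003 0.0185] [0.9708 0.0189 0.2392] 13.840256283516174 [ 0.01   -0.0056 -0.0058] [0.0223 0.0071 0.0425]
top blue [491.7619 187.8095] 21 [-0.0029  0.0006  0.0489] [-0.2942  0.1777  0.9391] 107.3944625226831 [-0.0071 -0.0031  0.0468] [0.0019 0.0052 0.0516]
```

apply_moves([
  [-0.04,-0.005,0],
  [-0.04,-0.005,0],
], twist=[-0.025,-0.025])

```text
time: 29.6
tool_pos: [0.2723, -0.1458, 0.2058]
tool_rot: [-2.123, -0.082, 0.238]
ft_force: [0.1, -0.2, 0.3]
grip_width: 0.0449
```

```bash
python3 r.py .035
```

```text
relay rel home xyz [-0.0347 -0.3501  0.0959] tilt err deg about Y,X: [-3.65  5.06] yaw err 0.35
t=29.60 tcp [ 0.2723 -0.1458  0.2058] yaw 13.61 tilt 31.95 pt [ 0.191 -0.493 -0.849] F [ 0.1 -0.2  0.3] w 0.0449
tool d [ 0.3415  0.0974 -0.0368] len 0.3571 
joints [-0.195 -0.755  2.117 -0.466  1.469 -0.435]
per 10mm -N in tool [-0.001   0.0099  0.0003]
foot bottom rel [-0.0322 -0.3466  0.0961] tool d to put it at h: [ 0.338   0.0972 -0.0342]
```

J2 is at its lower limit, so I'll push inward to tilt the tip back.

apply_moves([
  [-0.045,0,0],
  [-0.045,0,0],
], twist=[0,0])

```text
time: 29.8
tool_pos: [0.2522, -0.1663, 0.201]
tool_rot: [-2.111, -0.027, 0.205]
ft_force: [0.6, -1.1, 0.4]
grip_width: 0.0606
```

```bash
python3 r.py .035
```

```text
relay rel home xyz [-0.0228 -0.3743  0.0833] tilt err deg about Y,X: [-3.11  1.39] yaw err 0.58
t=29.80 tcp [ 0.2522 -0.1663  0.201 ] yaw 11.74 tilt 30.97 pt [ 0.127 -0.499 -0.857] F [ 0.6 -1.1  0.4] w 0.0606
tool d [ 0.3718  0.0632 -0.0266] len 0.3781 
joints [-0.284 -0.753  2.12  -0.461  1.488 -0.51 ]
per 10mm -N in tool [-0.0004  0.01    0.0002]
foot bottom rel [-0.0207 -0.3733  0.0834] tool d to put it at h: [ 0.3709  0.0632 -0.0244]
```

apply_moves([
  [-0.045,0,0],
  [-0.045,0,0],
  [0.02,0,0],
  [0.03,0,0],
  [0.03,-0.005,0],
  [0.03,-0.005,0],
], twist=[0,0,0,0,0,0])

```text
time: 30.4
tool_pos: [0.3447, -0.1745, 0.2164]
tool_rot: [-2.103, 0.015, 0.159]
ft_force: [0.3, -0.7, 0.8]
grip_width: 0.0937
```

```bash
python3 r.py .09
```

```text
relay rel home xyz [ 0.0057 -0.2855  0.0847] tilt err deg about Y,X: [-2.68 -2.07] yaw err -0.34
t=30.40 tcp [ 0.3447 -0.1745  0.2164] yaw 9.09 tilt 30.50 pt [ 0.068 -0.503 -0.862] F [ 0.3 -0.7  0.8] w 0.0937
tool d [ 0.2853 -0.0113  0.0074] len 0.2856 
joints [-0.205 -0.434  1.924 -0.502  1.471 -0.362]
per 10mm -N in tool [0.0002 0.01   0.0001]
foot bottom rel [ 0.0076 -0.287   0.0847] tool d to put it at h: [ 0.2867 -0.0113  0.0093]
```

```bash
cat > g.py <<'E'
from h import *
import sys
x,y,h=map(float,sys.argv[1:4])
_,p,R=tool();t=p+.003*R[:,1];q=(t-HOME)@A.T
s=arm.read_state();print("grasp pt rel home",np.round(q,4),"F panel",np.round(A@s['ft_force'],1),"jaw axis in panel deg (X,N)",np.round(np.degrees([R[:,0]@X,R[:,0]@N]),2),"pt in panel",np.round(A@R[:,1],3))
go(p+R@(R.T@(HOME+np.array([x,y,h])@A-t)))
E
python3 g.py -.0117 0 .09
```

```text
grasp pt rel home [ 0.0052 -0.2844  0.0953] F panel [1.  0.2 0.3] jaw axis in panel deg (X,N) [ 0.37 -1.19] pt in panel [ 0.008 -0.021 -1.   ]
t=30.40 tcp [ 0.3447 -0.1745  0.2164] yaw 9.09 tilt 30.50 pt [ 0.068 -0.503 -0.862] F [ 0.3 -0.7  0.8] w 0.0937
tool d [ 0.2844 -0.0008  0.0188] len 0.285
```

apply_moves([
  [0.022,0,0],
  [0.025,0,0.001],
  [0.025,0,0.001],
  [0.025,0,0.001],
  [0.025,0,0.001],
  [0.025,0,0.001],
  [0.025,0,0.001],
  [0.025,0,0.001],
  [0.025,0,0.001],
  [0.025,0,0.001],
], twist=[0,0,0,0,0,0,0,0,0,0])

```text
time: 31.4
tool_pos: [0.6213, -0.1281, 0.2139]
tool_rot: [-2.108, 0.002, 0.159]
ft_force: [0.9, 0.4, 0.8]
grip_width: 0.0936
```

```bash
python3 g.py -.0117 0 .06
```

```text
grasp pt rel home [ 0.006 -0.004  0.092] F panel [0.2 0.9 0.8] jaw axis in panel deg (X,N) [ 0.7  -0.55] pt in panel [ 0.013 -0.01  -1.   ]
t=31.40 tcp [ 0.6213 -0.1281  0.2139] yaw 9.12 tilt 30.77 pt [ 0.079 -0.505 -0.859] F [0.9 0.4 0.8] w 0.0936
tool d [0.004  0.0317 0.0182] len 0.0367
```

apply_moves([
  [0.003,0.01,0.015],
  [0,0.018,0.004],
  [0,0.018,0],
  [0,0.014,0],
  [0,0.004,0],
  [0,0,0],
], twist=[-0.012,0,0,0,0,0])

```text
time: 32.0
tool_pos: [0.6333, -0.1426, 0.1393]
tool_rot: [-2.105, 0.013, 0.172]
ft_force: [0.6, 0.3, 0.3]
grip_width: 0.0941
```

```bash
python3 g.py -.0117 0 .024
```

```text
grasp pt rel home [-0.0172  0.0053  0.0192] F panel [0.  0.6 0.4] jaw axis in panel deg (X,N) [-0.22 -0.7 ] pt in panel [ 0.011 -0.012 -1.   ]
t=32.00 tcp [ 0.6333 -0.1426  0.1393] yaw 9.84 tilt 30.62 pt [ 0.076 -0.504 -0.861] F [0.6 0.3 0.3] w 0.0941
tool d [-0.0054 -0.0047 -0.0055] len 0.009
```

Now I'll close on it while centring.

apply_moves([
  [-0.005,-0.003,-0.004],
  [0,-0.001,-0.001],
  [0,0,0],
  [0,0,0],
  [0,0,0],
  [0,0,0],
  [0,0,0],
  [0,0,0],
  [0,0,0],
], twist=[0,0,0,0,0,0,0,0,0], hand=1)

```text
time: 32.9
tool_pos: [0.6299, -0.1453, 0.1508]
tool_rot: [-2.107, 0.005, 0.172]
ft_force: [0.4, -0.8, -0.7]
grip_width: 0.04
```

```bash
python3 g.py 0 0 .022
```

```text
grasp pt rel home [-0.0096  0.0015  0.0281] F panel [ 0.4  0.2 -1. ] jaw axis in panel deg (X,N) [-0.04 -0.32] pt in panel [ 0.013 -0.005 -1.   ]
t=32.90 tcp [ 0.6299 -0.1453  0.1508] yaw 9.88 tilt 30.73 pt [ 0.083 -0.504 -0.86 ] F [ 0.4 -0.8 -0.7] w 0.0400
tool d [-0.0015  0.0062 -0.0095] len 0.0115
```

apply_moves([
  [-0.001,0.001,-0.004],
  [0,0.001,-0.004],
  [0,0.001,-0.004],
], twist=[0,0,0])

```text
time: 33.2
tool_pos: [0.6301, -0.1476, 0.1513]
tool_rot: [-2.086, 0.004, 0.175]
ft_force: [-3.4, 9.7, 3.3]
grip_width: 0.0401
```

```bash
python3 g.py .003 0 .0234;python3 look.py 13; python3 -c "
from h import *
p,_=load('scene',13);crop('scene',p,160,240,255,325,'z13s.png',8)"
```

```text
grasp pt rel home [-0.0075  0.0014  0.0274] F panel [-7.1 -1.6  8. ] jaw axis in panel deg (X,N) [-0.15 -0.19] pt in panel [-0.008 -0.003 -1.   ]
t=33.20 tcp [ 0.6301 -0.1476  0.1513] yaw 10.04 tilt 29.52 pt [ 0.082 -0.486 -0.87 ] F [-3.4  9.7  3.3] w 0.0401
tool d [-0.0014  0.0039 -0.0105] len 0.0113
```

View pics/z13s.png

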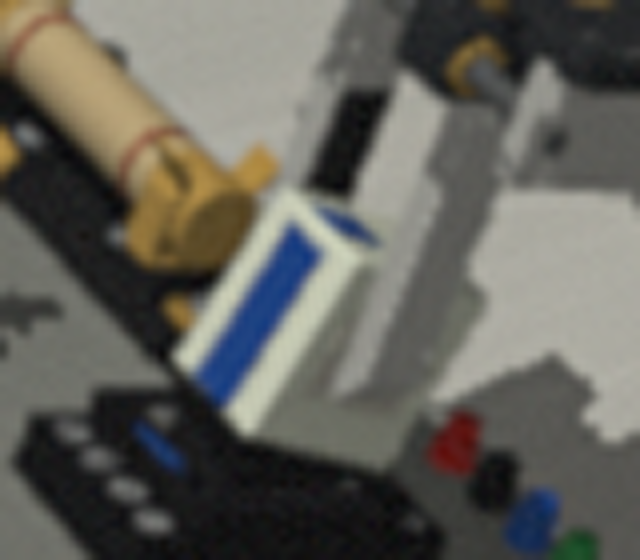

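apply_moves([
  [-0.001,-0.002,-0.008],
  [0,0,-0.008],
  [0,0,-0.008],
], twist=[0,0,0])

```text
time: 33.6
tool_pos: [0.6307, -0.1524, 0.1545]
tool_rot: [-2.052, 0.008, 0.182]
ft_force: [-2.5, 11.4, -1.5]
grip_width: 0.0393
```

```bash
python3 g.py .003 0 .0234;python3 look.py 14; python3 -c "
from h import *
p,_=load('scene',14);crop('scene',p,160,240,255,325,'z14s.png',8)"
```

```text
grasp pt rel home [-0.0018  0.0012  0.0277] F panel [-10.9  -0.5   4.5] jaw axis in panel deg (X,N) [-0.58 -0.18] pt in panel [-0.043 -0.004 -0.999]
t=33.60 tcp [ 0.6307 -0.1524  0.1545] yaw 10.41 tilt 27.55 pt [ 0.077 -0.456 -0.887] F [-2.5 11.4 -1.5] w 0.0393
tool d [-0.0012  0.0041 -0.005 ] len 0.0066
```

View pics/z14s.png

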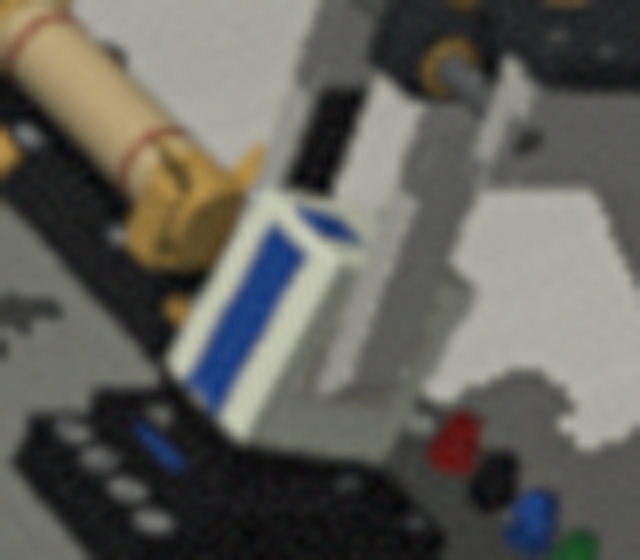

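apply_moves([
  [-0.001,0.002,-0.009],
  [0,0.003,-0.009],
  [0,0.003,-0.009],
], twist=[0,0,0])

```text
time: 34.0
tool_pos: [0.633, -0.1665, 0.1551]
tool_rot: [-2.025, 0.01, 0.187]
ft_force: [-8.1, 20.6, 12.2]
grip_width: 0.0397
```

```bash
cat > lean.py <<'E'
from h import *
import sys
k=sys.argv[1]
for n in("scene","top"):
    im,d=load(n,k);Q=(cloud(n,d)-HOME)@A.T;hs=cv2.cvtColor(im,cv2.COLOR_RGB2HSV)
    b=(d>0)&(abs(Q[...,0]-.015)<.03)&(abs(Q[...,1])<.03)&(Q[...,2]>-.012)&(Q[...,2]<.06)&(hs[...,0]>105)&(hs[...,0]<130)&(hs[...,1]>130)
    nl,lab,st,ce=cv2.connectedComponentsWithStats(b.astype(np.uint8))
    i=1+np.argmax(st[1:,4]);q=Q[lab==i];c=q.mean(0);nn=np.linalg.svd(q-c,full_matrices=False)[2][2];nn*=np.sign(nn[0])
    print(n,"stripe",st[i,4],"centre",c.round(4),"lean deg",np.degrees(np.arctan2(nn[2],nn[0])).round(1),"z range",q[:,2].min().round(4),q[:,2].max().round(4))
E
python3 g.py .003 0 .0234;python3 look.py 15; python3 lean.py 14;python3 lean.py 15; python3 -c "
from h import *
p,_=load('scene',15);crop('scene',p,160,240,255,325,'z15s.png',8)"
```

```text
grasp pt rel home [0.0108 0.0009 0.0211] F panel [-12.7  -4.4  21.4] jaw axis in panel deg (X,N) [-0.89 -0.15] pt in panel [-0.07  -0.004 -0.998]
t=34.00 tcp [ 0.633  -0.1665  0.1551] yaw 10.69 tilt 26.01 pt [ 0.072 -0.432 -0.899] F [-8.1 20.6 12.2] w 0.0397
tool d [-0.0008 -0.0017  0.008 ] len 0.0082 
scene stripe 91 centre [0.0217 0.0029 0.0193] lean deg 7.7 z range -0.0046 0.0416
top stripe 52 centre [0.0215 0.0006 0.0173] lean deg 7.6 z range -0.0075 0.044
scene stripe 75 centre [0.029  0.0029 0.012 ] lean deg -1.1 z range -0.0116 0.0331Traceback (most recent call last):
  File "lean.py", line 8, in <module>
    i=1+np.argmax(st[1:,4]);q=Q[lab==i];c=q.mean(0);nn=np.linalg.svd(q-c,full_matrices=False)[2][2];nn*=np.sign(nn[0])
                                                       ~~~~~~~~~~~~~~~~~~~~~~~~~~~~~~~~~~~~~~~~~^^^
IndexError: index 2 is out of bounds for axis 0 with size 1
```

View pics/z15s.png

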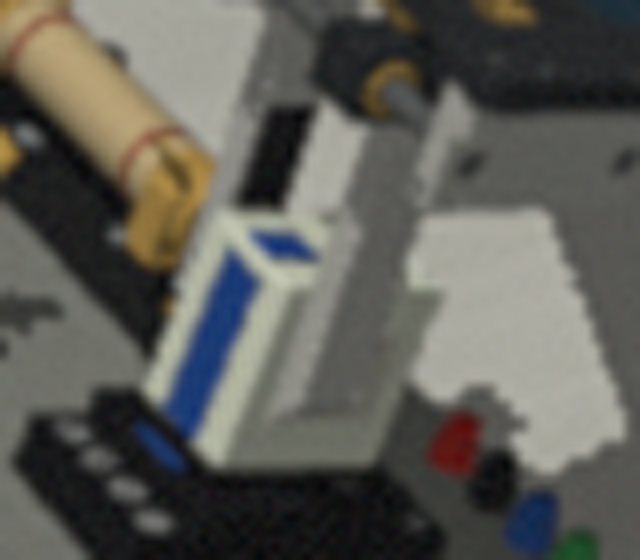

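apply_moves([
  [0,0.006,0.001],
  [0,0.006,0.001],
  [0,0.006,0],
], twist=[0,0,0])

```text
time: 34.4
tool_pos: [0.6329, -0.1668, 0.1552]
tool_rot: [-2.024, 0.002, 0.183]
ft_force: [-10.4, 14.1, 18.1]
grip_width: 0.0399
```

```bash
python3 g.py .003 0 .0234;python3 look.py 16; python3 lean.py 16 2>&1 | grep -v Trace; python3 chk.py 16
```

```text
grasp pt rel home [0.0112 0.0008 0.0211] F panel [-4.5 -7.8 23.5] jaw axis in panel deg (X,N) [-0.48  0.12] pt in panel [-0.07   0.001 -0.998]
t=34.40 tcp [ 0.6329 -0.1668  0.1552] yaw 10.48 tilt 25.98 pt [ 0.077 -0.431 -0.899] F [-10.4  14.1  18.1] w 0.0399
tool d [-0.0007 -0.0018  0.0083] len 0.0085 
scene stripe 77 centre [0.0292 0.0026 0.0117] lean deg -0.9 z range -0.0109 0.0333
  File "lean.py", line 8, in <module>
    i=1+np.argmax(st[1:,4]);q=Q[lab==i];c=q.mean(0);nn=np.linalg.svd(q-c,full_matrices=False)[2][2];nn*=np.sign(nn[0])
                                                       ~~~~~~~~~~~~~~~~~~~~~~~~~~~~~~~~~~~~~~~~~^^^
IndexError: index 2 is out of bounds for axis 0 with size 1Traceback (most recent call last):
  File "chk.py", line 17, in <module>
    print("   extents",np.percentile(Q[m&(Q[...,2]>0.0)],[1,99],axis=0).round(4).tolist())
                       ~~~~~~~~~~~~~^^^^^^^^^^^^^^^^^^^^^^^^^^^^^^^^^^^
    return _quantile_unchecked(
        a, q, axis, out, overwrite_input, method, keepdims, weights)
    return _ureduce(a,
                    func=_quantile_ureduce_func,
    ...<5 lines>...
                    overwrite_input=overwrite_input,
                    method=method)
    r = func(a, **kwargs)
    result = _quantile(arr,
                       quantiles=q,
    ...<2 lines>...
                       out=out,
                       weights=wgt)
    slices_having_nans = np.isnan(arr[-1, ...])
                                  ~~~^^^^^^^^^
IndexError: index -1 is out of bounds for axis 0 with size 0
```

apply_moves([
  [0,0,0.001],
  [0,0,0],
  [0,0,0],
], twist=[0,0,0], hand=0.42)

```text
time: 34.8
tool_pos: [0.6333, -0.1654, 0.1574]
tool_rot: [-2.026, -0.001, 0.184]
ft_force: [0.4, -0.0, -0.5]
grip_width: 0.0539
```

```bash
python3 g.py .003 0 .0234; python3 look.py 17; python3 lean.py 17 2>&1 | grep stripe
```

```text
grasp pt rel home [0.0111 0.0014 0.0236] F panel [-0.2  0.4 -0.5] jaw axis in panel deg (X,N) [-0.45  0.32] pt in panel [-0.069  0.005 -0.998]
t=34.80 tcp [ 0.6333 -0.1654  0.1574] yaw 10.55 tilt 26.06 pt [ 0.081 -0.432 -0.898] F [ 0.4 -0.  -0.5] w 0.0539
tool d [-0.0014  0.0008  0.008 ] len 0.0082 
scene stripe 84 centre [0.0244 0.0023 0.0135] lean deg 3.3 z range -0.0096 0.0369
```

apply_moves([
  [0,-0.01,0],
  [0,-0.02,0],
  [0,-0.03,0],
  [0,-0.035,0],
  [-0.03,-0.03,0.01],
  [-0.045,0,0.02],
  [-0.045,0,0.02],
  [-0.045,0,0.02],
], twist=[0,0,0,0,0,0,0,0])

```text
time: 35.7
tool_pos: [0.4482, -0.0785, 0.2417]
tool_rot: [-2.024, 0.003, 0.179]
ft_force: [0.3, -0.2, 1.0]
grip_width: 0.0545
```

```bash
sed -i 's/range(4)/range(8)/' multi.py; python3 multi.py 18;python3 chk.py 18;python3 lean.py 18 2>&1|grep stripe; python3 g.py 0 0 0
```

```text
top top z 340 mean [-0.0067 -0.0004  0.0409] normal [-0.0544 -0.0026  0.9985] deg off 3.1229061528473485
top +x face 50 mean [0.0235 0.0004 0.0103] normal [0.9989 0.0066 0.0454] deg off 2.6321511286626085
   extents [[-0.0293, -0.0199, 0.0018], [0.024, 0.0198, 0.0446]]
scene top z 112 mean [-0.0009  0.0109  0.0414] normal [-0.002   0.0093  1.    ] deg off 0.5459380785038909
scene +x face 201 mean [0.0245 0.004  0.0118] normal [0.9986 0.001  0.0529] deg off 3.0352215891331005
scene +y face 407 mean [0.0014 0.022  0.0152] normal [ 0.0044  1.     -0.0021] deg off 0.28212856670779685
   extents [[-0.0277, -0.0165, 0.0003], [0.0256, 0.0236, 0.0448]]
scene stripe 87 centre [0.0245 0.0023 0.0129] lean deg 3.3 z range -0.0114 0.0369
top stripe 35 centre [0.0237 0.0003 0.0108] lean deg 3.5 z range -0.0116 0.0318
grasp pt rel home [-0.0485 -0.1645  0.1545] F panel [-0.8  0.7  0.7] jaw axis in panel deg (X,N) [-0.38 -0.12] pt in panel [-0.071 -0.003 -0.997]
t=36.50 tcp [ 0.4496 -0.0789  0.2409] yaw 10.27 tilt 25.91 pt [ 0.073 -0.431 -0.899] F [0.5 1.2 0.2] w 0.0546
tool d [ 0.1645  0.1502 -0.0605] len 0.2308
```

View pics/z18s.png

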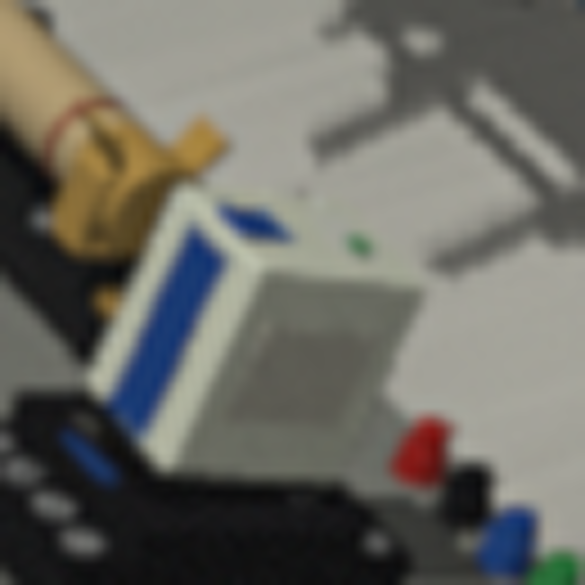

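View pics/z18t.png

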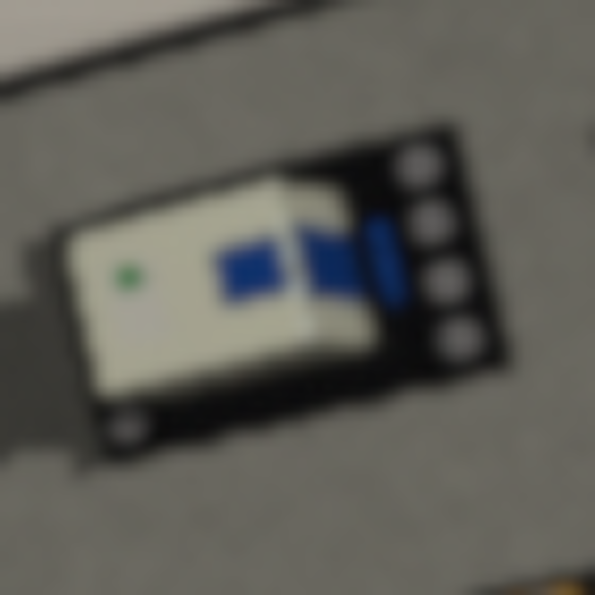

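Run:
```python
from h import *
for k in(5,18):
    for n in("top","scene"):
        p,d=load(n,k);Q=topan(cloud(n,d));hsv=cv2.cvtColor(p,cv2.COLOR_RGB2HSV)
        s=(d>0)&(abs(Q[...,0]-.033)<.010)&(abs(Q[...,1]+.1)<.1)&(Q[...,2]>.04)&(Q[...,2]<.053)&(hsv[...,0]>8)&(hsv[...,0]<30)&(hsv[...,1]>60);q=Q[s]
        print(k,n,len(q),np.percentile(q[:,1],[.5,99.5]).round(4),np.median(q,0).round(4))
p,_=load("top",18);crop("top",p,0,640,0,480,"full18.png",1.2)
```

```text
5 top 708 [-0.1698 -0.0314] [ 0.0339 -0.1006  0.0467]
5 scene 226 [-0.1679 -0.024 ] [ 0.037  -0.0884  0.0475]
18 top 728 [-0.1696 -0.0315] [ 0.0338 -0.1013  0.0469]
18 scene 222 [-0.1672 -0.0278] [ 0.037  -0.0886  0.0476]
```

View pics/full18.png

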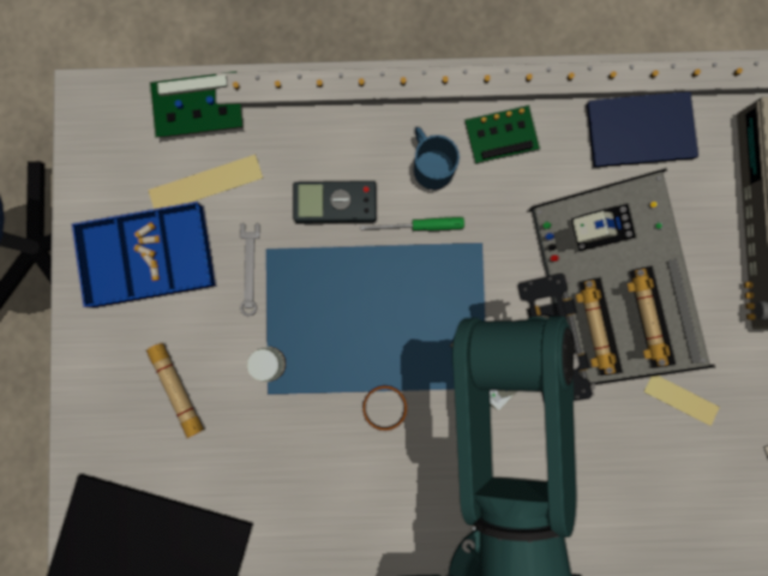

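The overview shows the fuse and relay in place, the bystanders where they were, and the gripper in free air. I'm handing the job in.

```bash
python3 -c "
from bench import arm
print(arm.close_job(), arm.read_state()['time'])"
```

```text
the job is handed in; nothing more can be done
the job is handed in; nothing more can be done
```

The fuse is snapped into the empty clips, and the relay is in its socket with its blue side uphill. Both are released, and I handed in at about 36.5 s; no verdict was reported.

- **Fuse:** it sits level with the already fitted fuse. It is about 2 mm off along its length by the top camera and up to about 4 mm by the scene camera, against a limit of 6 mm. It held still under about 30 N of pressing and had not moved in the last pictures.
- **Relay insertion:** the moves can't tilt the tool, so I pushed the arm against its reach limit to get the 30° tilt, then plugged the relay in. It rested leaning about 3° downhill.
- **Relay repair:** I tried to straighten it by pressing on its top, and that tipped it to about 14°. I regripped it, stood it upright and pressed it home again with about 23 N, and it settled back to the same lean.
- **Relay final check:** five readings of the lean gave 2.6–3.5°, against a limit of 4°. One scene-camera reading of the top face disagreed, at 0.5°. The centre is about 2 mm downhill and 1 mm high, both within limits. The lean has the least margin.
- **Other things on the bench:** in the last overview I saw nothing else moved. I judged this by eye and did not measure it.

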